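# Refit the gas ring's knob and hold it pressed

### The job

Take the folded metal guard off the bare control spindle of the small gas ring and hang it astride the bar of the towel rail stand, letting go of it there. Then turn the loose control knob so that its D-shaped bore matches the spindle, push it fully home on the spindle, and press it down all the way against the spring, as for lighting the burner; finish while still holding the knob pressed down. Leave the other things on the worktop where they are.

Things in the scene. Friction and masses are not known exactly. Their poses are not given: they have to be found in the camera images.
- cooker: Small white single-burner gas ring, 205 x 180 mm, fixed to the worktop. Origin: on the worktop straight below the spindle's axis; z up. Its steel control plate, 60 mm above the worktop, reaches from 48 mm in front of the spindle (-x, the front, with a small black off mark 40 mm in front of the spindle) to 40 mm behind it, 86 mm to each side. Burner and pan support stand behind it at +x 30 to 165 mm, up to 95 mm above the worktop.
- spindle_tip (a point): Centre of the top end of the upright steel D-shaft (spindle) in the control plate: 14 mm across, standing 26 mm above the plate, its one flat 3 mm from the axis; top edge chamfered 1.5 mm. The flat faces the cooker's front: this frame's (and the cooker's) -x. It does not turn; it only moves down when pressed.
- spindle (a joint): How far the spindle is pressed down, m: 0 free, 0.006 at its stop. A spring holds it up: 2 N to start, 6 N at 0.004, 8 N at the stop. It springs back when released.
- knob_center (a point): Black cooker knob lying bore-down on the worktop, 38 mm high, 60 g; this point is on its axis half-way up (19 mm above its underside). Skirt 48 mm across and 20 mm high; on top a flat-sided grip bar 12 mm wide (along the knob's y), 40 mm long (along x), 18 mm high, running from 20 to 38 mm above the underside. A pointer nib sticks out of the skirt's side at the knob's -x, to 32 mm from the axis, and a short white line on the bar's top lies on the same side.
- knob_seat (a point): Centre of the closed end of the knob's bore, 17 mm above its underside. The bore is D-shaped, 16 mm across with its flat 4 mm from the axis on the pointer's side (-x), mouth chamfered 1.5 mm: it goes on (1 mm clearance) only with the pointer towards the cooker's front, within about 0.15 rad. Seated, this point meets the spindle's tip and the underside is 9 mm above the control plate (3 mm when fully pressed).
- guard_center (a point): Loose guard of folded aluminium sheet 3 mm thick, 90 g, shaped like an upside-down U with a peaked roof; at first it stands on the control plate astride the spindle, its channel open along its own x. 56 mm long (x), 36 mm over its two flat upright legs (along y), 30 mm between them; legs 42 mm high, peak 52 mm above the feet. This point is its middle, 25 mm above the feet. The underside of the peak is about 23 mm above this point.
- rail_mid (a point): Middle of the horizontal steel bar of the fixed towel rail stand, on the bar's axis, 140 mm above the worktop; bar 12 mm thick, along this frame's x, 150 mm between the two posts; wooden foot 180 x 70 mm. Hung astride the bar, the guard's middle is about 17 mm below this point.
- guard: The guard itself; origin between its feet, at their level, 25 mm below point guard_center; same axes.
- knob: The knob itself; origin on its axis at its underside, 19 mm below point knob_center; same axes.
- rail: The towel rail stand itself; origin on the worktop below the bar's middle; same axes. Beware: a wall cupboard hangs over the back of the worktop, its underside 0.46 m up, its front about 0.6 m ahead of the robot in the middle (0.52 at y 0.3, 0.68 at y -0.3): cross close to the robot, not in a wide arc.
- salt_shaker: Bystander: salt shaker, 44 mm across, 90 mm high; origin at its underside. Leave alone.
- herb_jar: Bystander: small glass jar with a black cap, 45 mm across, 105 mm high; origin at its underside. Leave alone.
- steel_cup: Bystander: steel cup, 76 mm across, 98 mm high; origin at its underside. Leave alone.
- lemon: Bystander: lemon, 71 x 53 x 51 mm; origin at its underside. Leave alone.

How it is judged:
On the way, in this order (a step that is already met when the one before it is completed fails the run):
1. the guard hangs astride the rail's bar, let go (horizontal distance between guard_center and rail_mid below 0.06 m and z of guard_center in the frame of rail_mid between -0.03 and -0.008 m and y of guard_center in the frame of rail_mid between -0.016 and 0.016 m and angle between guard_center's own z axis and vertical below 0.6 rad and contact force between guard and rail above 0.3 N and contact force between guard and the arm below 0.05 N), for 0.2 s.
2. the knob, turned to match, is fully home on the spindle (z of knob_seat in the frame of spindle_tip between -0.003 and 0.003 m and horizontal distance between knob_seat and spindle_tip below 0.003 m and angle between the x axis of knob_center and the x axis of spindle_tip, either way round below 0.2 rad and angle between knob_center's own z axis and vertical below 0.1 rad), for 0.2 s.
At the end, for the whole second after the job is handed in: Guard at rest astride the bar, untouched (middle 8-30 mm below it, within 16 mm sideways, 60 mm along, tilt under 0.6 rad). Knob home on the spindle (within 3 mm and 0.2 rad, upright within 0.1), pressed by the fingers: spindle over 4 mm down, finger force over 2 N (all of step 1 and all of step 2 and value of joint spindle above 0.004 m and contact force between the fingers and knob above 2 N and linear speed of guard below 0.05 m/s and linear speed of knob below 0.03 m/s); the arm keeps its last pose, push and grip.
It fails at once if the salt shaker is moved by more than 40 mm (distance of salt_shaker from where it was at the start of the episode above 0.04 m).
It fails at once if the herb jar is moved by more than 40 mm (distance of herb_jar from where it was at the start of the episode above 0.04 m).
It fails at once if the steel cup is moved by more than 40 mm (distance of steel_cup from where it was at the start of the episode above 0.04 m).
It fails at once if the lemon is moved by more than 40 mm (distance of lemon from where it was at the start of the episode above 0.04 m).
It also fails if it takes over 58 s, if anything falls off the work surface, if the arm or the gripper's body presses on something with over 40 N, if the wrist force passes 120 N, or if a joint passes its speed limit or range.

### The arm

A 7-joint arm with a two-finger parallel gripper is mounted at the origin on a cart in front of the work surface, level with it; the furniture and walls round the work are solid. World frame = base frame: x ahead of the robot, y to its left, z up, the work surface at z = 0. Lengths are in m, angles in rad, forces in N, time in s.
With the tool pointing down it reaches from about 0.4 to 0.85 m from the base axis. Payload 10.4 kg.
Tool frame: the origin (TCP) lies midway between the tips of the shut fingers; the grasp point (between the pads) lies 19 mm behind it; x points along the fingers, y is the direction in which the jaws open and shut, and the axes are right-handed (so a half turn about x gives the same grasp; the last joint's range is limited). The gripper opens to 87 mm and grips with 3 to 60 N. Pads are 19 mm wide; open, the fingers measure 117 mm over their backs; the gripper's body (75 mm by 190 mm) begins 51 mm behind the grasp point.
Start: joints at [-1.213, 0.332, -0.065, 1.46, 0.022, 1.35, -0.088], TCP at [0.232, 0.58, 0.223] pointing down, gripper open.
Joint ranges: [-2.6, 2.6], [-0.5, 2.12], [-1.47, 1.34], [0.16, 2.42], [-1.27, 4.41], [0.06, 2.06], [-2.6, 2.6]. Speed limits (rad/s): [2.22, 2.22, 2.79, 2.79, 3.14, 3.14, 3.14].

### API

Orientations are given as a unit quaternion [x, y, z, w].
In Python, from bench import r gives the robot as it stands.
- The arm moves only by the shell command python3 -m jog 'ROWS' [OPENING] [FORCE]. ROWS is JSON, a list of rows, each an object with "slide": the shift along the tool's x, y, z in cm, a list of three; "roll": the turn about the tool's x in degrees. A call has 1 to 5 rows; each row is the pose to reach, as a shift and turn from the pose measured when the call began, along the tool's axes at that moment; what a row does not reach only later rows make up. A row lasts 1/12 s, in which the tool goes at most 41.7 mm and 7.16 degrees, less where a joint would pass 70% of its speed; a pose out of reach is approached as far as the arm can. A call with a gripper value outside its range is refused whole. OPENING is the closure, from 0 (fully open) to 1 (shut), set as the call begins (- or left out, the last holds). The fingers move at their own pace and stop on an object; FORCE is the grip in N (left out, the last holds). Time passes only in rows, so rows that repeat a pose let the fingers close. It gives the time, the measured TCP pose, the force and the opening at its end, in the units of the state.
- r.read_state(): the state, without advancing time (a new reading comes with each control period).
- r.camera(name): name is "side" or "top" or "wrist"; returns the picture (400x640x3 uint8, red, green, blue); there is no depth.
- r.camera_info(name): a dict with "intrinsics" (3x3 intrinsics, pixels), "k1" (the pictures are not rectified: a ray, as slopes to the right and down, at radius r is drawn at 1 + k1 r^2 times it, then the intrinsics apply), "R" (3x3) and "t" (3): a world point X has camera coordinates R X + t; the wrist camera has in their place "hand_eye" (4x4, takes a point from camera to tool coordinates, whose origin is the TCP and whose axes are the tool frame's). Camera axes: x right, y down, z forward; pixel columns grow to the right and rows downward; lengths in m; the calibration is good to about 2 mm. A picture is of the moment at which its call begins: read the wrist's pose just before it. camera_info takes no time and is no camera call.
- r.close_job(): hands the job in, once; it reports no verdict.
The state is a dict: "time": time; "joint_positions": joint angles; "joint_vel": joint speeds; "joint_torque": joint torques, N m; "ee_pos": TCP position; "eef_rot": TCP orientation; "ft_force": force on the tool from outside, world axes, zero at the start; "torque": the same for the moment, N m; "width": finger opening in m.
Only numpy, scipy, OpenCV 4.12 (cv2) and the standard library are available. Lean on these libraries where they do the work, as an engineer would, in place of code of your own. Each camera call takes 0.05 s, during which the arm holds its last target.

## Working session

There is one attempt and no reset: what is moved stays moved. The work goes in short steps, Python scripts to look and compute and a shell command to move; the robot and the scene stay as the last step left them, time stands still between calls to the robot, and variables do not carry over. Pictures are saved under pics/ and viewed, and the job is handed in when it is done.

```bash
ls; mkdir -p pics; python3 - <<'E'
from bench import r
import cv2,numpy as np
s=r.read_state(); print(s)
for n in ["side","top","wrist"]:
    im=r.camera(n); cv2.imwrite(f"pics/{n}0.png",im[:,:,::-1]); print(n,r.camera_info(n))
E
```

```text
pics
{'time': 0.0, 'joint_positions': array([-1.21262175,  0.33288021, -0.06471117,  1.46095773,  0.02159604,
        1.3499091 , -0.0884963 ]), 'joint_vel': array([ 8.30842804e-05,  8.86272044e-04,  4.68035562e-04, -5.90667334e-04,
       -1.64929245e-03, -3.39619368e-04,  7.52823928e-04]), 'joint_torque': array([ 2.48177048e-04, -6.23255110e+01,  2.47579609e-02, -3.89908004e+01,
       -6.14424027e-02,  3.95639974e-02,  1.16321853e-04]), 'ee_pos': array([0.23212504, 0.57986492, 0.22174093]), 'eef_rot': array([ 0.13329009,  0.69440851, -0.13431037,  0.69425593]), 'ft_force': array([-0.15039173, -0.32356706, -1.07839666]), 'torque': array([ 0.0016829 ,  0.00900954, -0.02001033]), 'width': 0.08709786122041105}
side {'intrinsics': array([[468.35386602,   0.        , 319.97755489],
       [  0.        , 468.35386602, 205.34758212],
       [  0.        ,   0.        ,   1.        ]]), 'k1': -0.06795621233216016, 'R': array([[ 0.93890102, -0.34418544, -0.0011194 ],
       [-0.18629727, -0.50545891, -0.84249903],
       [ 0.28941009,  0.79123174, -0.53869669]]), 't': array([-0.44598524,  0
[... 286 characters left out ...]
  [-0.98038858, -0.00456261, -0.19702134],
       [ 0.19700771,  0.00327028, -0.98039648]]), 't': array([0.00645206, 0.5271753 , 0.85101996])}
wrist {'intrinsics': array([[351.5818309 ,   0.        , 324.0617737 ],
       [  0.        , 351.5818309 , 201.44927373],
       [  0.        ,   0.        ,   1.        ]]), 'k1': -0.06883387927230525, 'hand_eye': array([[ 4.16974700e-04, -2.45669148e-01,  9.69353649e-01,
        -1.63209996e-01],
       [ 9.99999911e-01,  1.70904357e-04, -3.86844095e-04,
        -8.08103103e-05],
       [-7.06311030e-05,  9.69353723e-01,  2.45669197e-01,
        -6.66627484e-02],
       [ 0.00000000e+00,  0.00000000e+00,  0.00000000e+00,
         1.00000000e+00]])}
```

View pics/top0.png

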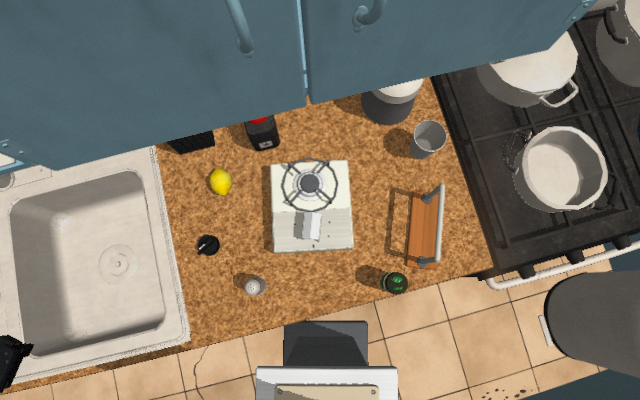

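View pics/side0.png

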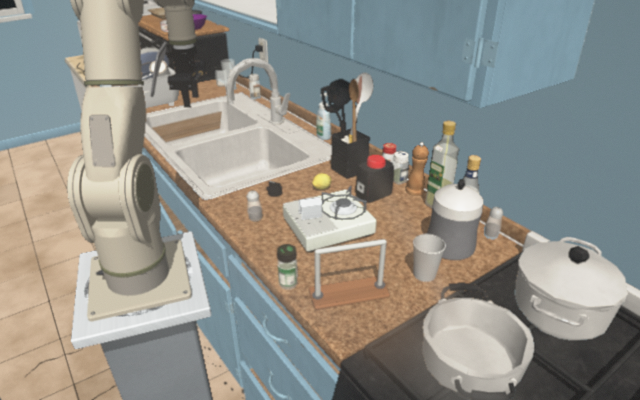

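View pics/wrist0.png

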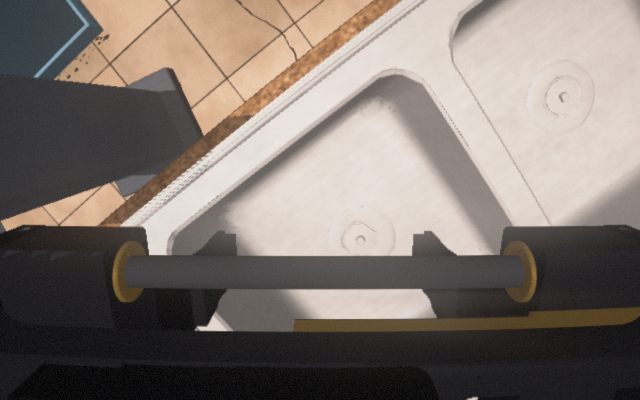

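The top view shows the cooker at about (312,205) with the guard at about (309,226). The knob is at (208,245), the rail bar runs from (440,185) to (438,262), the lemon is at (220,181), the shaker at (254,286), the jar at (395,282) and the cup at (428,137). The wrist camera sees only the sink. I'll enlarge the relevant regions.

```bash
cat > h.py <<'E'
import numpy as np,cv2
from bench import r
from scipy.spatial.transform import Rotation as Rn
def ray(name,uv,state=None):
    ci=r.camera_info(name);K=ci['intrinsics']
    p=np.array([(uv[0]-K[0,2])/K[0,0],(uv[1]-K[1,2])/K[1,1]])
    d=cv2.undistortPoints(np.array([[uv]],float),K,np.array([ci['k1'],0,0,0.]))[0,0]
    d=np.array([d[0],d[1],1.])
    if name=='wrist':
        H=ci['hand_eye'];R=Rn.from_quat(state['eef_rot']).as_matrix();
        o=R@H[:3,3]+state['ee_pos'];return o,R@H[:3,:3]@d
    return -ci['R'].T@ci['t'],ci['R'].T@d
def onz(name,uv,z,state=None):
    o,d=ray(name,uv,state);return o+d*(z-o[2])/d[2]
def proj(name,X,state=None):
    ci=r.camera_info(name);K=ci['intrinsics'];X=np.atleast_2d(np.array(X,float))
    if name=='wrist':
        H=ci['hand_eye'];R=Rn.from_quat(state['eef_rot']).as_matrix()
        T=np.eye(4);T[:3,:3]=R;T[:3,3]=state['ee_pos'];M=np.linalg.inv(T@H);R,t=M[:3,:3],M[:3,3]
    else:R,t=ci['R'],ci['t']
    return cv2.projectPoints(X,cv2.Rodrigues(R)[0],t,K,np.array([ci['k1'],0,0,0.]))[0][:,0]
def tri(o1,d1,o2,d2):
    A=np.stack([d1,-d2],1);s=np.linalg.lstsq(A,o2-o1,rcond=None)[0]
    a=o1+d1*s[0];b=o2+d2*s[1];return (a+b)/2,np.linalg.norm(a-b)
E
python3 - <<'E'
import cv2
t=cv2.imread('pics/top0.png')
def c(n,u,v,w,h,s,o):
    im=cv2.imread(n)[v:v+h,u:u+w];cv2.imwrite(o,cv2.resize(im,None,fx=s,fy=s,interpolation=cv2.INTER_CUBIC))
c('pics/top0.png',190,150,180,120,4,'pics/t_a.png')
c('pics/top0.png',370,170,120,130,4,'pics/t_b.png')
c('pics/side0.png',230,160,180,150,4,'pics/s_a.png')
E
```

```text
(no output)
```

View pics/t_a.png

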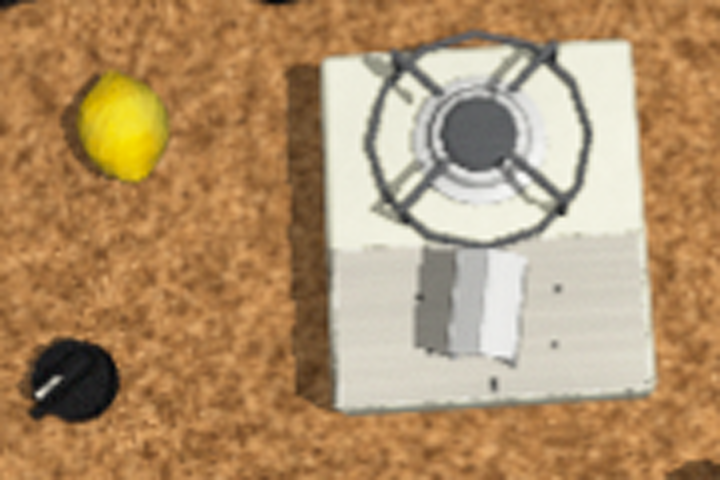

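View pics/t_b.png

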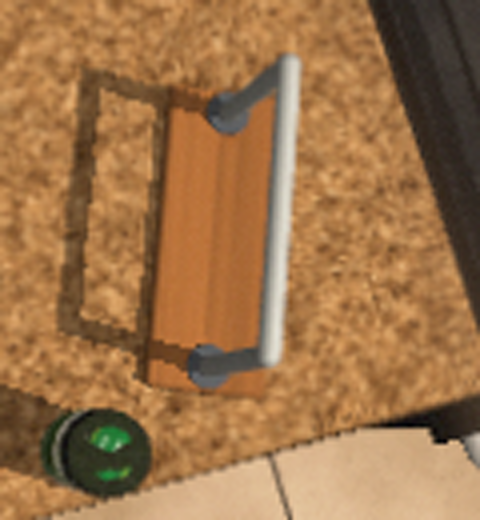

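View pics/s_a.png

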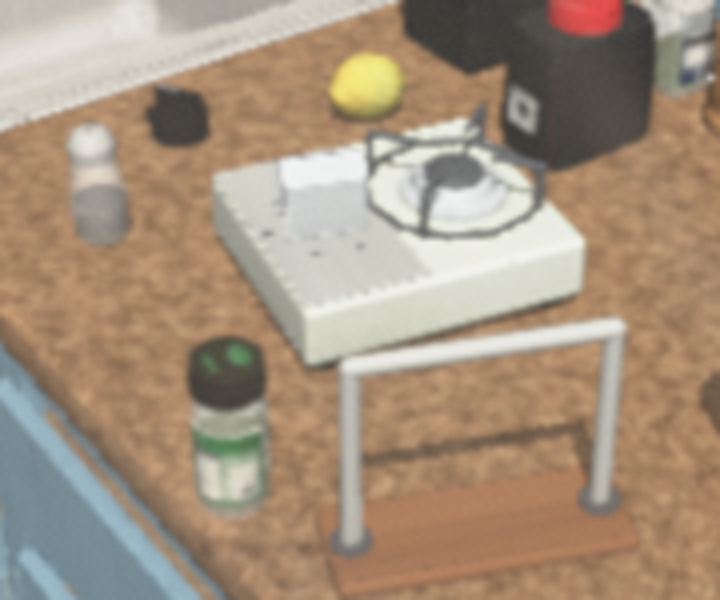

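```bash
python3 - <<'E'
from h import *
f=lambda u,v,ox=190,oy=150:(u/4+ox,v/4+oy)
np.set_printoptions(precision=4,suppress=True)
print('cam',ray('top',(0,0))[0])
for n,uv,z in [('off',f(493,384),.06),('FL',f(337,409),.06),('FR',f(655,392),.06),('BL',f(330,250),.06),('BR',f(638,235),.06),('ridgeF',f(487,355),.112),('ridgeB',f(492,250),.112),('gFL',f(450,354),.102),('gFR',f(518,365),.102),('gBR',f(527,255),.102),('knobtop',f(76,380),.02),('nibtip',f(33,413),.01),('line0',f(38,398),.038),('line1',f(60,378),.038),('railB',f(288,62,370,170),.146),('railF',f(270,355,370,170),.146),('lemon',f(125,126),.025),('shaker',(254,286),.09),('jar',f(110,450,370,170),.105),('cup',(430,128),.098)]:
    print(n,onz('top',uv,z))
E
```

```text
cam [0.3491 0.0061 0.9382]
off [0.4199 0.0297 0.06  ]
FL [0.4058 0.115  0.06  ]
FR [ 0.416  -0.0591  0.06  ]
BL [0.4939 0.1214 0.06  ]
BR [ 0.5033 -0.0504  0.06  ]
ridgeF [0.4307 0.0315 0.112 ]
ridgeB [0.4858 0.0295 0.112 ]
gFL [0.4321 0.0513 0.102 ]
gFR [0.4266 0.0156 0.102 ]
gBR [0.4849 0.0112 0.102 ]
knobtop [0.4236 0.2716 0.02  ]
nibtip [0.405  0.2988 0.01  ]
line0 [0.4118 0.2876 0.038 ]
line1 [0.4232 0.2757 0.038 ]
railB [ 0.5373 -0.2351  0.146 ]
railF [ 0.3885 -0.2185  0.146 ]
lemon [0.5733 0.2499 0.025 ]
shaker [0.3333 0.1518 0.09  ]
jar [ 0.3421 -0.1451  0.105 ]
cup [ 0.681  -0.2303  0.098 ]
```

```bash
cat >> h.py <<'E'
np.set_printoptions(precision=4,suppress=True)
def go(pos,psi=None,mod=np.pi,y=None):
    """cm slide & roll deg to reach TCP pos with jaw y axis = +-(-sin psi,cos psi)"""
    s=r.read_state();R=Rn.from_quat(s['eef_rot']).as_matrix()
    sl=R.T@(np.array(pos)-s['ee_pos'])*100
    cur=np.arctan2(-R[0,1],R[1,1]); roll=0
    if psi is not None:
        d=(psi-cur+mod/2)%mod-mod/2; roll=-np.degrees(d)*np.sign(-R[2,0])  # tool x down: +roll = -yaw
    print('t',round(s['time'],2),'pos',s['ee_pos'],'x',R[:,0],'y',R[:,1],'z',R[:,2],'psi',round(cur,4),'w',round(s['width'],4),'F',s['ft_force'],'q7',s['joint_positions'][6].round(3))
    print('SLIDE',sl.round(2),'ROLL',round(roll,2))
E
python3 -c "
from h import *
go([.40,.10,.2217],-0.07)"
```

```text
t 0.15 pos [0.2322 0.58   0.2219] x [-0.0003 -0.001  -1.    ] y [ 0.3717  0.9284 -0.001 ] z [ 0.9284 -0.3717  0.    ] psi -0.3808 w 0.0869 F [-0.393   0.5604 -0.348 ] q7 -0.089
SLIDE [  0.07 -38.32  33.42] ROLL -17.81
```

```bash
python3 -c "
from h import *
go([.385,.26,.2217],-0.07)"
```

```text
t 0.15 pos [0.2322 0.58   0.2219] x [-0.0003 -0.001  -1.    ] y [ 0.3717  0.9284 -0.001 ] z [ 0.9284 -0.3717  0.    ] psi -0.3808 w 0.0869 F [-0.393   0.5604 -0.348 ] q7 -0.089
SLIDE [  0.05 -24.03  26.08] ROLL -17.81
```

```bash
J="python3 -m jog"; $J '[{"slide":[0,-3,3.3],"roll":-4},{"slide":[0,-6,6.5],"roll":-8},{"slide":[0,-9,9.8],"roll":-12},{"slide":[0,-12,13],"roll":-17.8},{"slide":[0,-14.5,15.7],"roll":-17.8}]'; python3 -c "
from h import *
go([.385,.26,.2217],-0.07)"
```

```text
time: 0.57
ee_pos: [0.3221, 0.39, 0.2219]
eef_rot: [0.022, 0.707, -0.023, 0.707]
ft_force: [1.6, -0.4, 0.3]
width: 0.0867
t 0.57 pos [0.3221 0.39   0.2219] x [-0.0006 -0.0012 -1.    ] y [ 0.0636  0.998  -0.0012] z [ 0.998  -0.0636 -0.0005] psi -0.0637 w 0.0867 F [ 1.5739 -0.4278  0.2986] q7 0.536
SLIDE [  0.03 -12.58   7.11] ROLL 0.36
```

```bash
J="python3 -m jog"; $J '[{"slide":[0,-3.4,1.9],"roll":0},{"slide":[0,-6.8,3.8],"roll":0},{"slide":[0,-10.2,5.7],"roll":0},{"slide":[0,-12.6,7.1],"roll":0},{"slide":[0,-12.6,7.1],"roll":0}]'; python3 -c "
from h import *
go([.40,.03,.2217],-0.07)
s=r.read_state()
im=r.camera('wrist');cv2.imwrite('pics/w1.png',im[:,:,::-1])
import pickle;pickle.dump(s,open('w1.pkl','wb'))"
```

```text
time: 0.98
ee_pos: [0.3877, 0.2541, 0.2221]
eef_rot: [0.025, 0.707, -0.026, 0.707]
ft_force: [1.4, -0.1, 0.5]
width: 0.0867
t 0.98 pos [0.3877 0.2541 0.2221] x [ 0.0002 -0.0021 -1.    ] y [ 0.0717  0.9974 -0.0021] z [ 0.9974 -0.0717  0.0003] psi -0.0717 w 0.0867 F [ 1.4049 -0.0967  0.5072] q7 0.815
SLIDE [  0.09 -22.26   2.83] ROLL -0.1
```

View pics/w1.png

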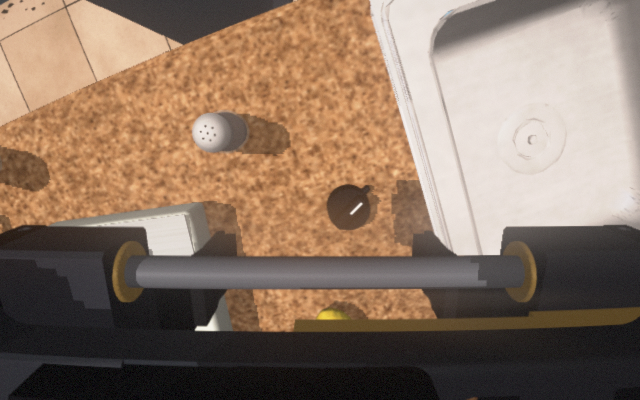

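The wrist view shows the knob at (348,207), its nib at (369,188) and its white line from (351,214) to (362,203). The shaker is at (215,132) and the cooker's corner is at the left.

```bash
python3 - <<'E'
from h import *
import pickle;s=pickle.load(open('w1.pkl','rb'))
im=cv2.imread('pics/w1.png')
print(np.linalg.norm(s['joint_vel']))
c=cv2.resize(im[170:240,310:400],None,fx=8,fy=8,interpolation=cv2.INTER_CUBIC);cv2.imwrite('pics/w1c.png',c)
sub=im[170:240,310:400]
m=(sub.max(2)<60).astype(np.uint8)
n,l,st,ce=cv2.connectedComponentsWithStats(m);i=1+st[1:,4].argmax();print(st[i],ce[i])
pts=np.argwhere(l==i)[:,::-1].astype(np.float32)
big=cv2.morphologyEx((l==i).astype(np.uint8),cv2.MORPH_OPEN,cv2.getStructuringElement(cv2.MORPH_ELLIPSE,(21,21)))
cn=cv2.findContours(big,0,2)[0][0];print(cv2.minEnclosingCircle(cn))
w=np.argwhere((sub.min(2)>120)&(cv2.dilate(big,np.ones((5,5)))>0))[:,::-1]
print(w+[310,170])
E
```

```text
0.14059430077014992Traceback (most recent call last):
  File "<stdin>", line 8, in <module>
ValueError: attempt to get argmax of an empty sequence
```

View pics/w1c.png

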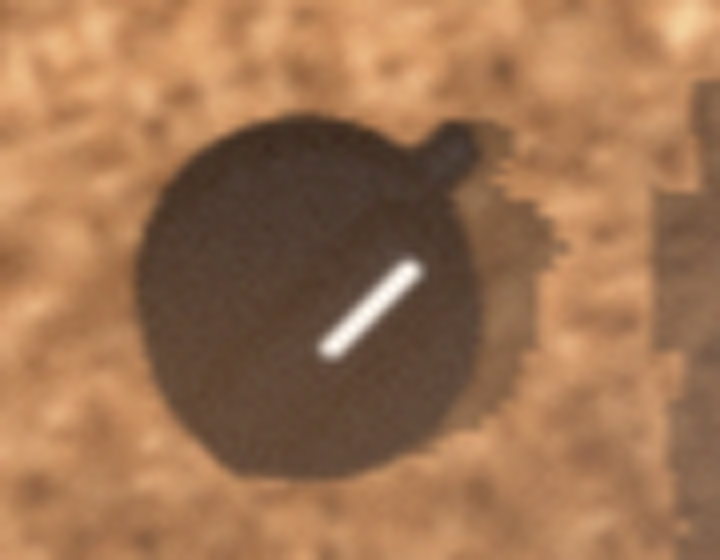

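```bash
python3 - <<'E'
from h import *
import pickle;s=pickle.load(open('w1.pkl','rb'))
f=lambda u,v:(u/8+310-.44,v/8+170-.44)
k=onz('wrist',f(308,284),.017,s);n=onz('wrist',f(470,135),.007,s)
a=onz('wrist',f(330,350),.038,s);b=onz('wrist',f(414,266),.038,s)
print(k,n,a,b)
for d in (n-k,b-a): print(np.arctan2(-d[1],-d[0]),np.linalg.norm(d))
print('line extended from a back', a-(b-a)/np.linalg.norm(b-a)*.006)
E
```

```text
[0.4201 0.2772 0.017 ] [0.4032 0.301  0.007 ] [0.4234 0.2785 0.038 ] [0.4131 0.2898 0.038 ]
-0.9554269113982891 0.030897525978751172
-0.8274438081586568 0.015329736579686948
line extended from a back [0.4275 0.274  0.038 ]
```

```bash
J="python3 -m jog"; $J '[{"slide":[0,-4,0.6],"roll":0},{"slide":[0,-8,1.2],"roll":0},{"slide":[0,-12,1.8],"roll":0},{"slide":[0,-16,2.2],"roll":0},{"slide":[0,-20,2.8],"roll":0}]';$J '[{"slide":[0,-2.5,0],"roll":0},{"slide":[0,-2.5,0],"roll":0},{"slide":[0,-2.5,0],"roll":0}]'; python3 -c "
from h import *
go([.455,.031,.2217],-0.07)
s=r.read_state();print(np.linalg.norm(s['joint_vel']))
im=r.camera('wrist');cv2.imwrite('pics/w2.png',im[:,:,::-1])
import pickle;pickle.dump(s,open('w2.pkl','wb'))"
```

```text
time: 1.45
ee_pos: [0.3998, 0.0551, 0.2223]
eef_rot: [0.023, 0.707, -0.024, 0.707]
ft_force: [1.2, -0.4, 0.4]
width: 0.0869
time: 1.7
ee_pos: [0.3981, 0.0302, 0.2225]
eef_rot: [0.024, 0.707, -0.024, 0.707]
ft_force: [-0.2, 0.2, -0.0]
width: 0.0869
t 1.7 pos [0.3981 0.0302 0.2225] x [ 0.0001 -0.0001 -1.    ] y [ 0.0682  0.9977 -0.0001] z [ 0.9977 -0.0682  0.0001] psi -0.0683 w 0.0869 F [-0.2107  0.1583 -0.01  ] q7 1.233
SLIDE [0.08 0.47 5.67] ROLL 0.1
0.05250676684129191
```

View pics/w2.png

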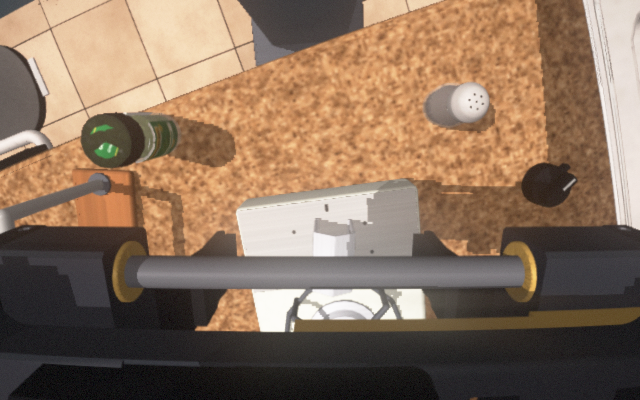

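The wrist view shows the guard's front end at (333,228), the off mark at (326,207), and the plate's front corners at about (240,211) and (415,185). I'll zoom in.

```bash
python3 - <<'E'
import cv2
im=cv2.imread('pics/w2.png');cv2.imwrite('pics/w2c.png',cv2.resize(im[170:270,230:430],None,fx=4,fy=4,interpolation=cv2.INTER_CUBIC))
E
```

```text
(no output)
```

View pics/w2c.png

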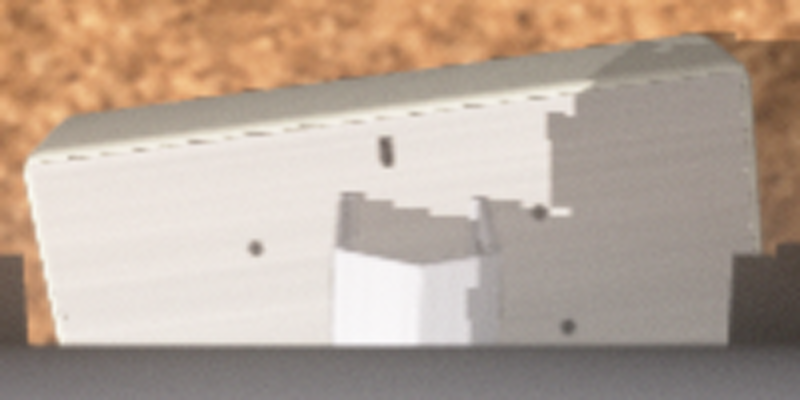

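```bash
python3 - <<'E'
from h import *
import pickle;s=pickle.load(open('w2.pkl','rb'))
f=lambda u,v:(u/4+230-.4,v/4+170-.4)
for n,p,z in [('off',(387,152),.06),('FL?',(32,160),.06),('FR?',(740,66),.06),('eaveR',(337,248),.102),('eaveL',(487,255),.102),('peak',(420,265),.112),('ridge2',(418,345),.112),('footR',(340,195),.06),('footL',(483,200),.06)]:
    print(n,onz('wrist',f(*p),z,s))
E
```

```text
off [0.4201 0.0306 0.06  ]
FL? [ 0.4163 -0.055   0.06  ]
FR? [0.4047 0.1156 0.06  ]
eaveR [0.4291 0.0191 0.102 ]
eaveL [0.4328 0.0509 0.102 ]
peak [0.4305 0.0365 0.112 ]
ridge2 [0.4482 0.035  0.112 ]
footR [0.4301 0.0186 0.06  ]
footL [0.4337 0.053  0.06  ]
```

```bash
python3 -c "
from h import *
go([.4590,.033,.079],-0.09)"
```

```text
t 1.75 pos [0.3981 0.0312 0.2224] x [-0.0001 -0.0004 -1.    ] y [ 0.0662  0.9978 -0.0004] z [ 0.9978 -0.0662 -0.0001] psi -0.0662 w 0.0873 F [-0.3372 -0.1987 -0.1682] q7 1.233
SLIDE [14.34  0.59  6.07] ROLL 1.36
```

```bash
J="python3 -m jog"; $J '[{"slide":[0,0.3,3],"roll":1.4},{"slide":[1,0.6,6],"roll":1.4},{"slide":[4,0.6,6.1],"roll":1.4},{"slide":[6,0.6,6.1],"roll":1.4},{"slide":[8,0.6,6.1],"roll":1.4}]';python3 -c "
from h import *
go([.4590,.033,.079],-0.09)
im=r.camera('top');cv2.imwrite('pics/t1.png',cv2.resize(im[150:270,240:400,::-1],None,fx=4,fy=4))
im=r.camera('side');cv2.imwrite('pics/s1.png',cv2.resize(im[140:290,230:420,::-1],None,fx=4,fy=4))"
```

```text
time: 2.17
ee_pos: [0.4593, 0.0352, 0.1407]
eef_rot: [0.03, 0.707, -0.031, 0.706]
ft_force: [0.4, -0.8, 0.7]
width: 0.0873
t 2.17 pos [0.4593 0.0352 0.1407] x [-0.0014 -0.0012 -1.    ] y [ 0.0875  0.9962 -0.0014] z [ 0.9962 -0.0875 -0.0013] psi -0.0876 w 0.0873 F [ 0.4183 -0.7596  0.6755] q7 1.321
SLIDE [ 6.17 -0.22 -0.  ] ROLL 0.14
```

View pics/s1.png

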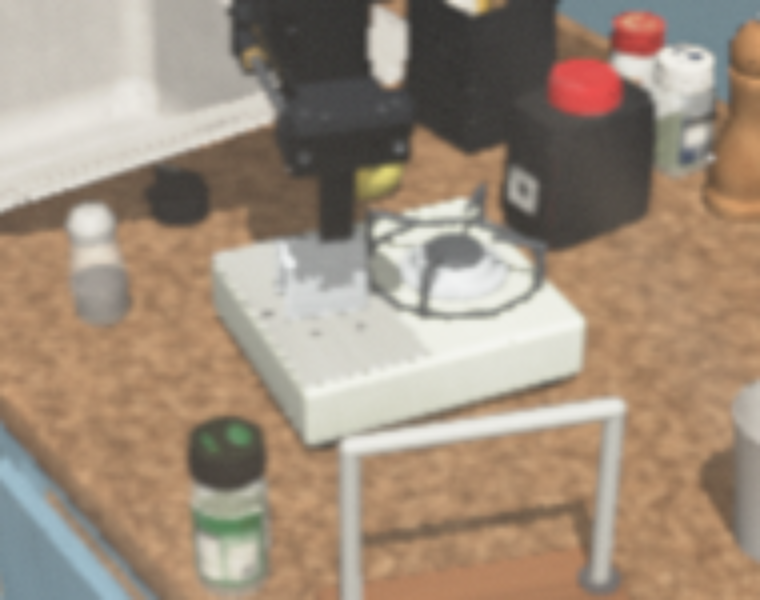

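The fingers are above the guard, clear of the pan support. I'll descend and close.

```bash
J="python3 -m jog"; $J '[{"slide":[2,-0.2,0],"roll":0},{"slide":[4,-0.2,0],"roll":0},{"slide":[6,-0.2,0],"roll":0},{"slide":[6.1,-0.2,0],"roll":0},{"slide":[6.1,-0.2,0],"roll":0}]'; $J '[{"slide":[0,0,0],"roll":0},{"slide":[0,0,0],"roll":0},{"slide":[0,0,0],"roll":0},{"slide":[0,0,0],"roll":0},{"slide":[0,0,0],"roll":0}]' 1 25;$J '[{"slide":[0,0,0],"roll":0},{"slide":[0,0,0],"roll":0},{"slide":[0,0,0],"roll":0},{"slide":[0,0,0],"roll":0},{"slide":[0,0,0],"roll":0}]'; python3 -c "
from h import *
go([.4590,.033,.079],-0.09)"
```

```text
time: 2.68
ee_pos: [0.4568, 0.0335, 0.0789]
eef_rot: [0.029, 0.709, -0.032, 0.704]
ft_force: [0.1, -0.2, 0.3]
width: 0.087
time: 3.1
ee_pos: [0.4572, 0.0336, 0.0794]
eef_rot: [0.03, 0.708, -0.031, 0.704]
ft_force: [0.6, 0.1, -0.9]
width: 0.0613
time: 3.52
ee_pos: [0.4572, 0.0336, 0.0795]
eef_rot: [0.03, 0.708, -0.031, 0.704]
ft_force: [-0.5, 0.0, 1.0]
width: 0.0359
t 3.52 pos [0.4572 0.0336 0.0795] x [-0.0058 -0.0023 -1.    ] y [ 0.0863  0.9963 -0.0028] z [ 0.9963 -0.0863 -0.0056] psi -0.0864 w 0.0359 F [-0.5484  0.018   0.973 ] q7 1.363
SLIDE [ 0.04 -0.04  0.19] ROLL 0.21
```

```bash
J="python3 -m jog"; $J '[{"slide":[-2,0,0],"roll":0},{"slide":[-5,0,0],"roll":0},{"slide":[-8.5,0,0],"roll":0},{"slide":[-12,0,0],"roll":0},{"slide":[-13.5,0,0],"roll":0}]';  python3 -c "
from h import *
go([.463,-.1,.215],-0.11)
s=r.read_state()
im=r.camera('side');cv2.imwrite('pics/s2.png',im[:,:,::-1])
im=r.camera('top');cv2.imwrite('pics/t2.png',im[:,:,::-1])"
```

```text
time: 3.93
ee_pos: [0.4592, 0.0339, 0.2186]
eef_rot: [0.03, 0.707, -0.031, 0.706]
ft_force: [0.3, -0.6, 0.8]
width: 0.0357
t 3.93 pos [0.4592 0.0339 0.2186] x [-0.0014 -0.0008 -1.    ] y [ 0.0866  0.9962 -0.001 ] z [ 0.9962 -0.0866 -0.0013] psi -0.0867 w 0.0357 F [ 0.321  -0.5625  0.7764] q7 1.293
SLIDE [  0.37 -13.31   1.53] ROLL 1.34
```

View pics/s2.png

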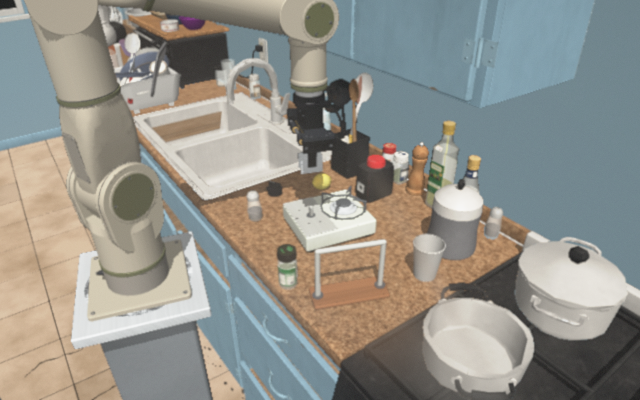

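View pics/t2.png

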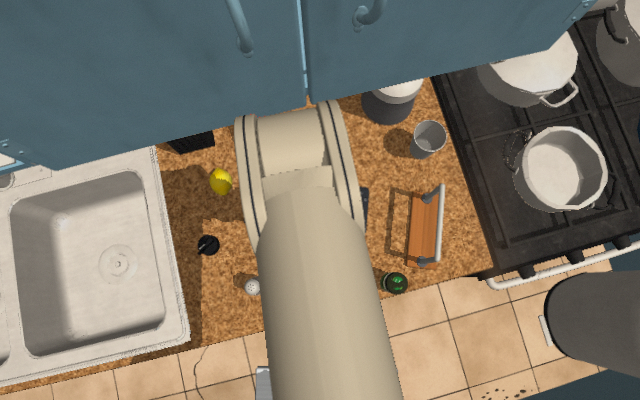

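The side view shows the guard held clear at (311,160) and the spindle bare. I'll refine the rail position using the top and side views.

```bash
python3 - <<'E'
from h import *
a=tri(*ray('top',(442,186)),*ray('side',(385,241.5)));b=tri(*ray('top',(437.6,258)),*ray('side',(318.5,251)))
print(a,b);m=(a[0]+b[0])/2;d=a[0]-b[0];print(m,np.arctan2(d[1],d[0]),np.linalg.norm(d))
# foot corners z
f=lambda u,v,ox=370,oy=170:(u/4+ox,v/4+oy)
P=[onz('top',f(*p),.018) for p in [(168,95),(148,383),(268,393)]];print(P)
# post bases
for p in [(228,112),(210,367)]: print(onz('top',f(*p),.02))
im=cv2.imread('pics/top0.png')[175:270,425:450]
cv2.imwrite('pics/bar.png',cv2.resize(im,None,fx=6,fy=6,interpolation=cv2.INTER_CUBIC))
E
```

```text
(array([ 0.5392, -0.2373,  0.1407]), np.float64(0.0034308353095596185)) (array([ 0.3907, -0.2199,  0.1423]), np.float64(0.0010297820932991305))
[ 0.4649 -0.2286  0.1415] -0.11647654910703895 0.14955347732710011
[array([ 0.5472, -0.2013,  0.018 ]), array([ 0.379 , -0.1837,  0.018 ]), array([ 0.3733, -0.2526,  0.018 ])]
[ 0.5367 -0.2361  0.02  ]
[ 0.388  -0.2192  0.02  ]
```

View pics/bar.png

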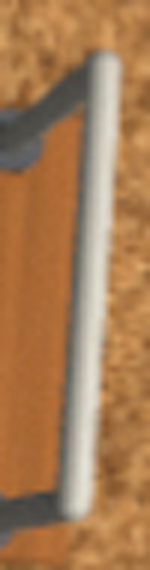

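```bash
J="python3 -m jog"; $J '[{"slide":[0,-4,0.5],"roll":1.4},{"slide":[0,-8,1],"roll":1.4},{"slide":[0,-12,1.5],"roll":1.4},{"slide":[0,-16,1.9],"roll":1.4},{"slide":[0,-20,2.4],"roll":1.4}]';  python3 -c "
from h import *
go([.463,-.228,.22],-0.112)"
```

```text
time: 4.45
ee_pos: [0.465, -0.169, 0.2161]
eef_rot: [0.039, 0.707, -0.039, 0.705]
ft_force: [1.2, 0.2, -1.0]
width: 0.0358
t 4.45 pos [ 0.465  -0.169   0.2161] x [-0.0024 -0.0004 -1.    ] y [ 0.1104  0.9939 -0.0006] z [ 0.9939 -0.1104 -0.0024] psi -0.1106 w 0.0358 F [ 1.163   0.2007 -1.049 ] q7 1.743
SLIDE [-0.39 -5.89  0.45] ROLL 0.08
```

```bash
J="python3 -m jog"; $J '[{"slide":[0,-3,0.2],"roll":0},{"slide":[0,-5.9,0.4],"roll":0},{"slide":[0,-5.9,0.4],"roll":0},{"slide":[0,-5.9,0.4],"roll":0}]';  python3 -c "
from h import *
go([.463,-.228,.12],-0.112)
s=r.read_state()
im=r.camera('side');cv2.imwrite('pics/s3.png',cv2.resize(im[150:310,260:450,::-1],None,fx=4,fy=3.75))
im=r.camera('top');cv2.imwrite('pics/t3.png',im[:,:,::-1])"
```

```text
time: 4.78
ee_pos: [0.4612, -0.2296, 0.2147]
eef_rot: [0.04, 0.708, -0.041, 0.704]
ft_force: [-0.1, 0.1, -2.2]
width: 0.0356
t 4.78 pos [ 0.4612 -0.2296  0.2147] x [-0.0048 -0.0009 -1.    ] y [ 0.1141  0.9935 -0.0014] z [ 0.9935 -0.1141 -0.0047] psi -0.1143 w 0.0356 F [-0.1383  0.0861 -2.165 ] q7 1.897
SLIDE [9.47 0.19 0.2 ] ROLL -0.13
```

View pics/s3.png

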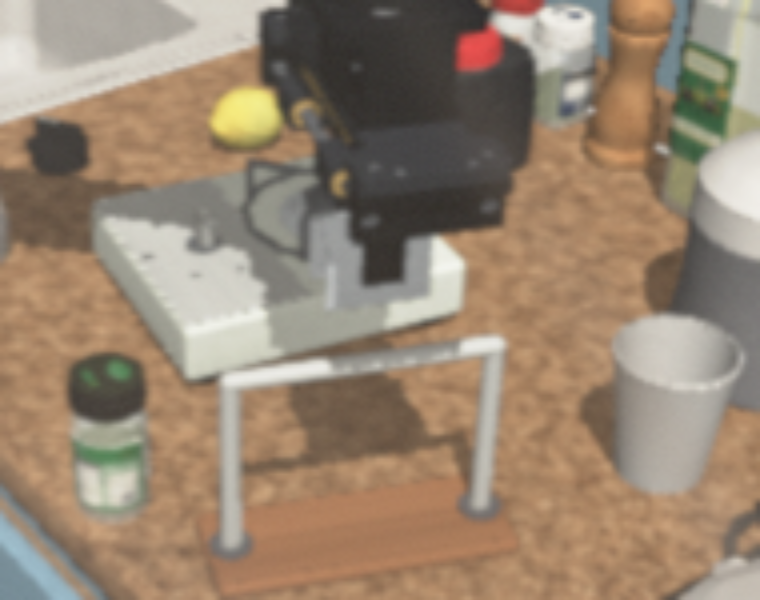

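View pics/t3.png

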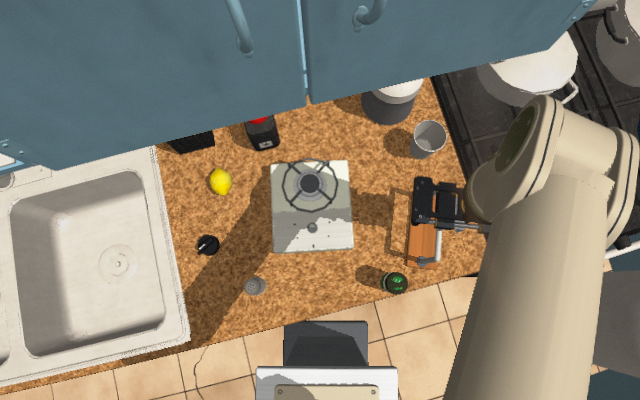

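The guard is held above the bar in the side view, at about (370,270). The bare spindle is at (312,228) in the top view. I'll lower the guard.

```bash
J="python3 -m jog"; $J '[{"slide":[2,0.2,0.1],"roll":0},{"slide":[4,0.2,0.2],"roll":0},{"slide":[6,0.2,0.2],"roll":0},{"slide":[8,0.2,0.2],"roll":0},{"slide":[9.2,0.2,0.2],"roll":0}]'; $J '[{"slide":[0.2,0,0],"roll":0},{"slide":[0.2,0,0],"roll":0},{"slide":[0.2,0,0],"roll":0}]'; python3 -c "
from h import *
go([.463,-.228,.118],-0.112)
s=r.read_state()
im=r.camera('side');cv2.imwrite('pics/s4.png',cv2.resize(im[150:310,260:450,::-1],None,fx=4,fy=3.75))"
```

```text
time: 5.3
ee_pos: [0.4633, -0.2234, 0.1207]
eef_rot: [0.038, 0.708, -0.038, 0.704]
ft_force: [-0.1, 0.3, -0.3]
width: 0.0356
time: 5.55
ee_pos: [0.4637, -0.2234, 0.119]
eef_rot: [0.038, 0.708, -0.038, 0.704]
ft_force: [-0.8, -3.6, 1.7]
width: 0.0359
t 5.55 pos [ 0.4637 -0.2234  0.119 ] x [-0.006   0.0004 -1.    ] y [ 0.1067  0.9943 -0.0002] z [ 0.9943 -0.1067 -0.006 ] psi -0.1069 w 0.0359 F [-0.8184 -3.6335  1.7242] q7 1.965
SLIDE [ 0.1  -0.46 -0.02] ROLL 0.29
```

View pics/s4.png

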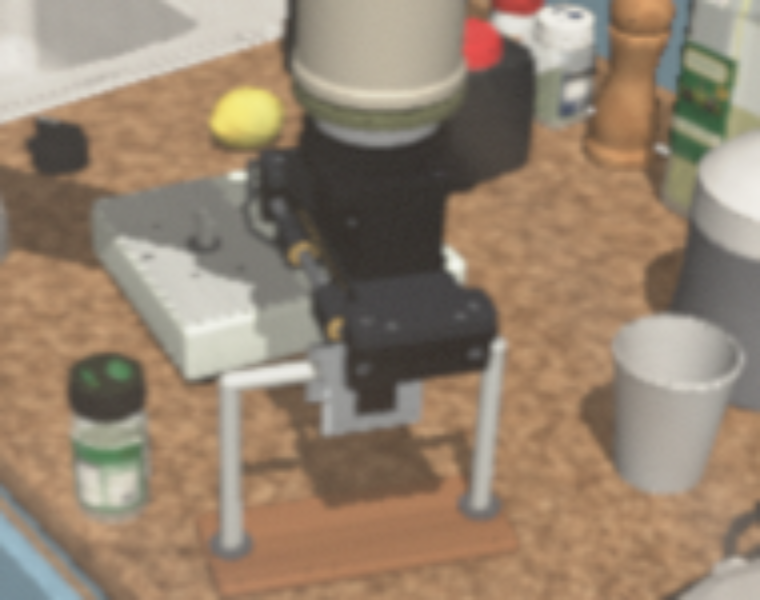

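The guard is astride the bar. A small sideways force says to shift about 3 mm towards -y before release.

```bash
J="python3 -m jog"; $J '[{"slide":[0,-0.3,0],"roll":0},{"slide":[0,-0.3,0],"roll":0},{"slide":[0.1,-0.4,0],"roll":0},{"slide":[0.1,-0.4,0],"roll":0}]'
```

```text
time: 5.93
ee_pos: [0.4631, -0.2271, 0.1177]
eef_rot: [0.038, 0.708, -0.038, 0.704]
ft_force: [0.4, -0.5, -0.8]
width: 0.0361
```

```bash
J="python3 -m jog"; H='[{"slide":[0,0,0],"roll":0},{"slide":[0,0,0],"roll":0},{"slide":[0,0,0],"roll":0},{"slide":[0,0,0],"roll":0},{"slide":[0,0,0],"roll":0}]';  $J '[{"slide":[0,0,0],"roll":0},{"slide":[0,0,0],"roll":0},{"slide":[0,0,0],"roll":0},{"slide":[0,0,0],"roll":0},{"slide":[0,0,0],"roll":0}]' 0;$J '[{"slide":[0,0,0],"roll":0},{"slide":[0,0,0],"roll":0},{"slide":[0,0,0],"roll":0},{"slide":[0,0,0],"roll":0},{"slide":[0,0,0],"roll":0}]' 0;python3 -c "
from h import *
go([.42,-.228,.23],-0.112)
s=r.read_state()
im=r.camera('side');cv2.imwrite('pics/s5.png',cv2.resize(im[150:310,260:450,::-1],None,fx=4,fy=3.75))"
```

```text
time: 6.35
ee_pos: [0.4632, -0.2271, 0.1178]
eef_rot: [0.038, 0.708, -0.037, 0.704]
ft_force: [0.1, 0.3, 0.3]
width: 0.0609
time: 6.77
ee_pos: [0.4632, -0.2271, 0.1178]
eef_rot: [0.038, 0.708, -0.037, 0.704]
ft_force: [-0.0, 0.5, -0.2]
width: 0.0856
t 6.77 pos [ 0.4632 -0.2271  0.1178] x [-0.0061  0.0009 -1.    ] y [0.1064 0.9943 0.0003] z [ 0.9943 -0.1064 -0.0062] psi -0.1066 w 0.0856 F [-0.0017  0.4743 -0.2087] q7 1.977
SLIDE [-11.2   -0.55  -4.36] ROLL 0.31
```

View pics/s5.png

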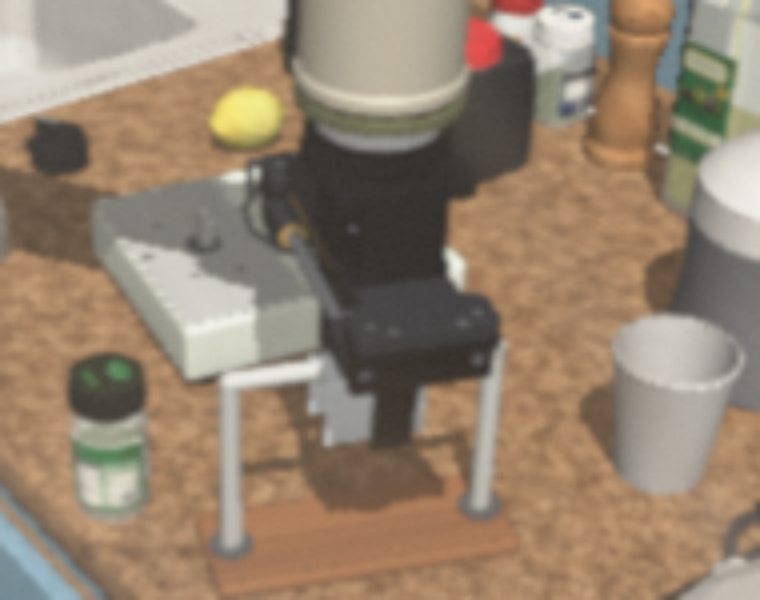

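The guard hangs on the bar with the fingers open. I'll rise straight up.

```bash
J="python3 -m jog"; $J '[{"slide":[-2,0,0],"roll":0},{"slide":[-4,0,0],"roll":0},{"slide":[-7,0,0],"roll":0},{"slide":[-10,0,0],"roll":0},{"slide":[-13,0,0],"roll":0}]' 0;python3 -c "
from h import *
go([.40,.10,.24],-0.07)
s=r.read_state()
im=r.camera('side');cv2.imwrite('pics/s6.png',cv2.resize(im[150:310,260:450,::-1],None,fx=4,fy=3.75))"
```

```text
time: 7.23
ee_pos: [0.4636, -0.2273, 0.2491]
eef_rot: [0.038, 0.708, -0.038, 0.704]
ft_force: [0.9, -0.3, -0.0]
width: 0.0866
t 7.23 pos [ 0.4636 -0.2273  0.2491] x [-0.0064  0.001  -1.    ] y [0.1068 0.9943 0.0003] z [ 0.9943 -0.1068 -0.0064] psi -0.107 w 0.0866 F [ 0.9398 -0.3357 -0.0319] q7 1.887
SLIDE [ 0.98 31.86 -9.81] ROLL -2.12
```

View pics/s6.png

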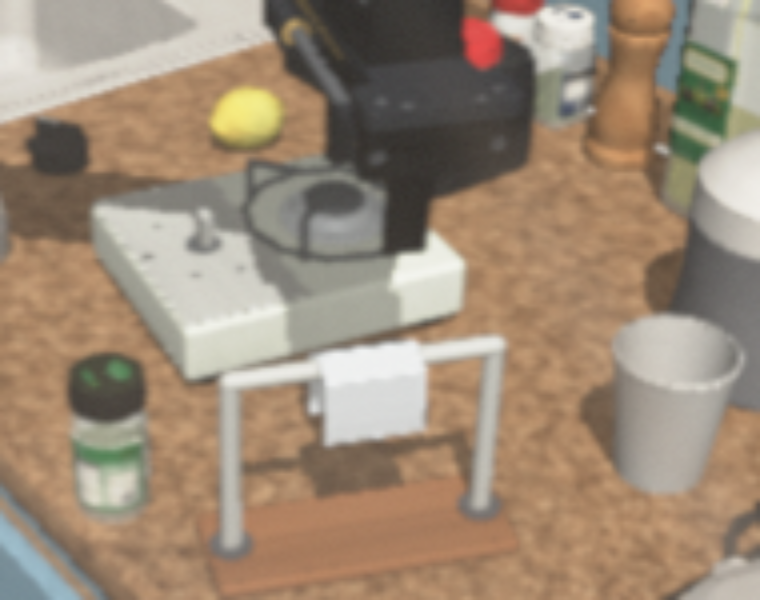

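```bash
python3 -c "
from h import *
go([.45,.033,.22],0.068)
from copy import deepcopy
s=dict(r.read_state())
for x in (.42,.44,.46,.48):
  s['ee_pos']=np.array([x,.033,.22]); R=np.array([[0,0.,1],[0,1,0],[-1,0,0]]); s['eef_rot']=Rn.from_matrix(R).as_quat()
  print(x,proj('wrist',[[.46,.033,.086],[.46,.033,.06],[.42,.031,.06]],s).round(0).tolist())
"
```

```text
t 7.28 pos [ 0.4658 -0.2284  0.2548] x [ 0.0008 -0.0004 -1.    ] y [ 0.1072  0.9942 -0.0003] z [ 0.9942 -0.1072  0.0009] psi -0.1074 w 0.087 F [ 1.984  -0.2598  4.8082] q7 1.886
SLIDE [ 3.47 25.82 -4.38] ROLL -10.05
0.42 [[324.0, 235.0], [324.0, 226.0], [322.0, 186.0]]
0.44 [[324.0, 214.0], [324.0, 206.0], [322.0, 165.0]]
0.46 [[324.0, 192.0], [324.0, 186.0], [322.0, 143.0]]
0.48 [[324.0, 169.0], [324.0, 165.0], [322.0, 120.0]]
```

```bash
J="python3 -m jog"; $J '[{"slide":[0.6,4,-0.7],"roll":-5},{"slide":[1.2,8,-1.4],"roll":-10},{"slide":[2,12,-2.1],"roll":-10},{"slide":[2.7,16,-2.8],"roll":-10},{"slide":[3.4,20,-3.5],"roll":-10}]' 0; python3 -c "
from h import *
go([.45,.033,.22],0.068)"
```

```text
time: 7.7
ee_pos: [0.4519, -0.024, 0.2205]
eef_rot: [-0.024, 0.706, 0.024, 0.707]
ft_force: [1.3, -0.3, -0.3]
width: 0.087
t 7.7 pos [ 0.4519 -0.024   0.2205] x [ 0.0017  0.0001 -1.    ] y [-0.067   0.9978  0.    ] z [0.9978 0.067  0.0017] psi 0.067 w 0.087 F [ 1.3231 -0.3277 -0.3339] q7 1.555
SLIDE [0.05 5.7  0.19] ROLL -0.06
```

```bash
J="python3 -m jog"; $J '[{"slide":[0,2.8,0.1],"roll":0},{"slide":[0,5.7,0.2],"roll":0},{"slide":[0,5.7,0.2],"roll":0},{"slide":[0,5.7,0.2],"roll":0},{"slide":[0,5.7,0.2],"roll":0}]' 0; python3 -c "
from h import *
go([.45,.033,.22],0.068)
s=r.read_state();print(np.linalg.norm(s['joint_vel']))
im=r.camera('wrist');cv2.imwrite('pics/w3.png',im[:,:,::-1])
cv2.imwrite('pics/w3c.png',cv2.resize(im[130:250,220:420,::-1],None,fx=4,fy=4,interpolation=cv2.INTER_CUBIC))
import pickle;pickle.dump(s,open('w3.pkl','wb'));s2=r.read_state();print(s['ee_pos'],s2['ee_pos'])"
```

```text
time: 8.12
ee_pos: [0.4502, 0.0323, 0.2205]
eef_rot: [-0.024, 0.706, 0.023, 0.707]
ft_force: [1.2, -0.4, 0.3]
width: 0.0868
t 8.12 pos [0.4502 0.0323 0.2205] x [ 0.0017 -0.0001 -1.    ] y [-0.0666  0.9978 -0.0002] z [0.9978 0.0666 0.0016] psi 0.0666 w 0.0868 F [ 1.1713 -0.4285  0.2825] q7 1.435
SLIDE [ 0.05  0.07 -0.01] ROLL -0.08
0.02139398426702386
[0.4502 0.0323 0.2205] [0.4502 0.0319 0.2205]
```

View pics/w3c.png

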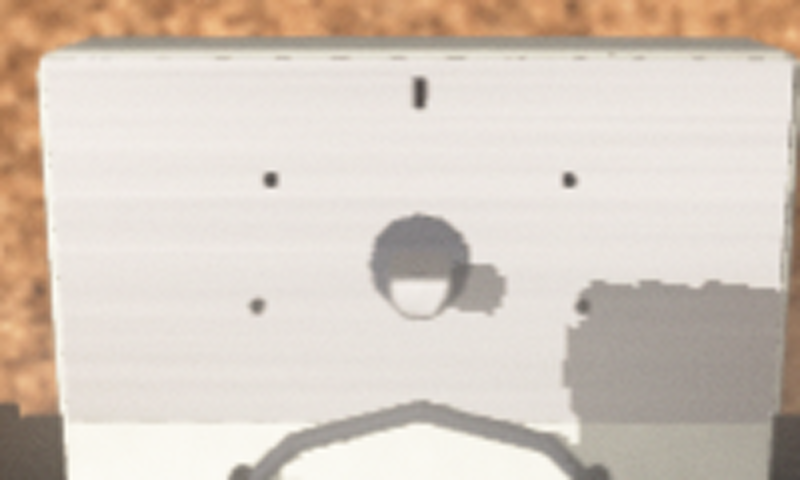

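```bash
python3 - <<'E'
from h import *
import pickle;s=pickle.load(open('w3.pkl','rb'))
f=lambda u,v:(u/4+220-.4,v/4+130-.4)
for n,p,z in [('tip',(419.5,287.5),.086),('tipbot',(419.5,319),.086),('flat',(419.5,279),.086),('tipL',(389,290),.086),('tipR',(450,290),.086),('disk',(419.5,263),.061),('off',(419.5,92),.06),('fl',(42,60),.06),('fr',(793,58),.06),('s1',(270,180),.06),('s2',(568,180),.06),('s3',(257,306),.06),('s4',(583,306),.06)]: print(n,onz('wrist',f(*p),z,s))
E
```

```text
tip [0.4591 0.033  0.086 ]
tipbot [0.4662 0.0335 0.086 ]
flat [0.4572 0.0329 0.086 ]
tipL [0.4601 0.0264 0.086 ]
tipR [0.4592 0.0397 0.086 ]
disk [0.4595 0.0331 0.061 ]
off [0.4195 0.0304 0.06  ]
fl [ 0.4177 -0.0566  0.06  ]
fr [0.4057 0.1154 0.06  ]
s1 [ 0.4422 -0.003   0.06  ]
s2 [0.4376 0.0663 0.06  ]
s3 [ 0.4728 -0.0049  0.06  ]
s4 [0.4676 0.0727 0.06  ]
```

The spindle tip is at (324.5,201.5) in the wrist picture, and the yaw and position agree across views. Next is the knob.

```bash
python3 -c "
from h import *
go([.421,.275,.2],-0.85)"
```

```text
t 8.17 pos [0.4502 0.0319 0.2205] x [ 0.0017  0.     -1.    ] y [-0.0655  0.9979 -0.0001] z [0.9979 0.0655 0.0017] psi 0.0655 w 0.087 F [ 0.5243 -0.4977 -1.1205] q7 1.435
SLIDE [ 2.04 24.45 -1.33] ROLL 52.46
```

```bash
J="python3 -m jog"; $J '[{"slide":[0,4,-0.2],"roll":7},{"slide":[0.5,8,-0.4],"roll":14},{"slide":[1,12,-0.6],"roll":21},{"slide":[1.5,16,-0.9],"roll":28},{"slide":[2,20,-1.1],"roll":35}]' 0; python3 -c "
from h import *
go([.421,.275,.2],-0.85)"
```

```text
time: 8.58
ee_pos: [0.4284, 0.2159, 0.2024]
eef_rot: [0.176, 0.684, -0.176, 0.686]
ft_force: [2.1, 0.7, -0.2]
width: 0.0871
t 8.58 pos [0.4284 0.2159 0.2024] x [ 0.0022  0.0004 -1.    ] y [0.4819 0.8762 0.0014] z [ 0.8762 -0.4819  0.0018] psi -0.5029 w 0.0871 F [ 2.1027  0.6649 -0.204 ] q7 0.509
SLIDE [ 0.24  4.82 -3.5 ] ROLL 19.89
```

```bash
J="python3 -m jog"; $J '[{"slide":[0.1,3,-2],"roll":7},{"slide":[0.2,4.8,-3.5],"roll":14},{"slide":[0.2,4.8,-3.5],"roll":19.9},{"slide":[0.2,4.8,-3.5],"roll":19.9},{"slide":[0.2,4.8,-3.5],"roll":19.9}]' 0; python3 -c "
from h import *
go([.421,.275,.2],-0.85)
s=r.read_state();print(np.linalg.norm(s['joint_vel']))
im=r.camera('wrist');cv2.imwrite('pics/w4.png',im[:,:,::-1])
cv2.imwrite('pics/w4c.png',cv2.resize(im[140:260,260:420,::-1],None,fx=5,fy=5,interpolation=cv2.INTER_CUBIC))
import pickle;pickle.dump(s,open('w4.pkl','wb'));s2=r.read_state();print(s['ee_pos'],s2['ee_pos'])"
```

```text
time: 9.0
ee_pos: [0.4217, 0.2735, 0.2003]
eef_rot: [0.291, 0.644, -0.291, 0.645]
ft_force: [-0.1, -0.5, -0.2]
width: 0.0871
t 9.0 pos [0.4217 0.2735 0.2003] x [ 0.0023 -0.0002 -1.    ] y [0.7504 0.6609 0.0016] z [ 0.6609 -0.7504  0.0017] psi -0.8487 w 0.0871 F [-0.1223 -0.5237 -0.2396] q7 0.067
SLIDE [ 0.03  0.05 -0.16] ROLL 0.07
0.03266442315189386
[0.4217 0.2735 0.2003] [0.4217 0.2733 0.2004]
```

View pics/w4c.png

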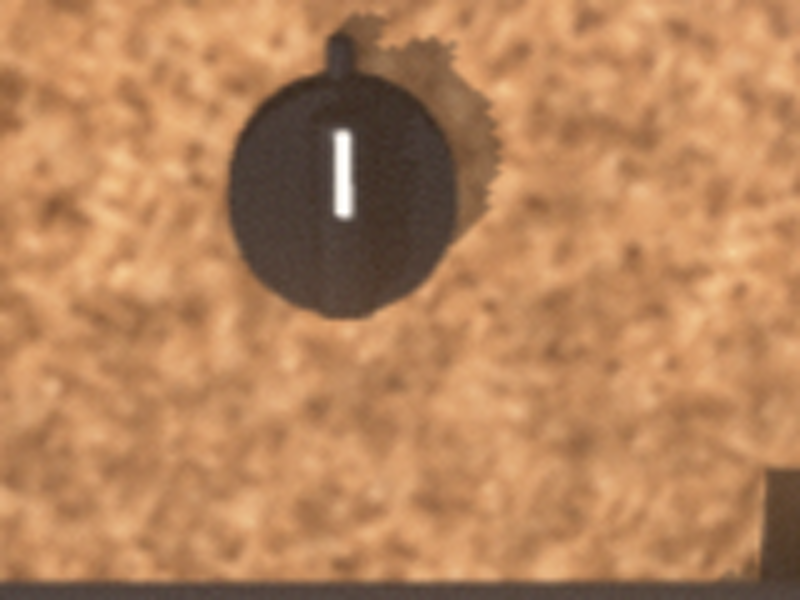

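```bash
python3 - <<'E'
from h import *
import pickle;s=pickle.load(open('w4.pkl','rb'))
f=lambda u,v:(u/5+260-.4,v/5+140-.4)
P=lambda u,v,z:onz('wrist',f(u,v),z,s)
k=P(343.5,183,.018);n=P(341,36,.007);a=P(344.5,218,.038);b=P(342.5,130,.038);bb=P(348,318,.036)
print(P(343.5,183,.018),'L',P(230,185,.02),'R',P(457,185,.02),'T',P(343,72,.02),'barback',bb,n)
for d in(n-k,b-a,k-bb):print(np.arctan2(-d[1],-d[0]),np.linalg.norm(d))
T=P(343,72,.02);d=np.array([np.cos(-.84),np.sin(-.84)]);print('from top edge',T[:2]+.024*d,'from back of bar',bb[:2]-.02*d, 'nib',n[:2]+.032*d)
E
```

```text
[0.4219 0.2799 0.018 ] L [0.405 0.265 0.02 ] R [0.4388 0.2947 0.02  ] T [0.407  0.2965 0.02  ] barback [0.4377 0.263  0.036 ] [0.403  0.3007 0.007 ]
-0.8330673552485275 0.03016601881481372
-0.82338013433764 0.016717527684500067
-0.8184586555858955 0.029293286426626434
from top edge [0.423  0.2787] from back of bar [0.4243 0.2779] nib [0.4244 0.2769]
```

```bash
python3 -c "
from h import *
go([.4237,.278,.023],-0.825)
s=dict(r.read_state());s['ee_pos']=np.array([.4237,.278,.023])
c=np.array([.4237,.278]);d=np.array([np.cos(-.84),np.sin(-.84)])
print(proj('wrist',[[*(c-.032*d),.007],[*(c-.024*d),.02],[*c,.038]],s))"
```

```text
t 9.05 pos [0.4217 0.2733 0.2004] x [ 0.0024  0.     -1.    ] y [0.7505 0.6609 0.0019] z [ 0.6609 -0.7505  0.0016] psi -0.8488 w 0.087 F [-0.1332 -0.0741  0.0652] q7 0.067
SLIDE [17.74  0.42 -0.25] ROLL -1.36
[[323.6533 181.1892]
 [323.8149 202.4059]
 [324.3223 263.205 ]]
```

```bash
J="python3 -m jog"; $J '[{"slide":[3,0.4,-0.2],"roll":-1.4},{"slide":[6,0.4,-0.2],"roll":-1.4},{"slide":[9,0.4,-0.2],"roll":-1.4},{"slide":[12,0.4,-0.2],"roll":-1.4},{"slide":[13.5,0.4,-0.2],"roll":-1.4}]' 0; python3 -c "
from h import *
go([.4237,.278,.024],-0.825)
s=r.read_state();print(np.linalg.norm(s['joint_vel']))
im=r.camera('wrist')
cv2.imwrite('pics/w5c.png',cv2.resize(im[120:280,200:440,::-1],None,fx=3.3,fy=3.3,interpolation=cv2.INTER_CUBIC))
import pickle;pickle.dump(s,open('w5.pkl','wb'))"
```

```text
time: 9.47
ee_pos: [0.4231, 0.2749, 0.0625]
eef_rot: [0.282, 0.648, -0.284, 0.648]
ft_force: [0.3, -0.3, -0.7]
width: 0.087
t 9.47 pos [0.4231 0.2749 0.0625] x [ 0.0002 -0.0024 -1.    ] y [ 0.7334  0.6798 -0.0015] z [ 0.6798 -0.7334  0.0019] psi -0.8233 w 0.087 F [ 0.3141 -0.2927 -0.7308] q7 0.119
SLIDE [ 3.85  0.26 -0.19] ROLL 0.1
0.42942395778047404
```

View pics/w5c.png

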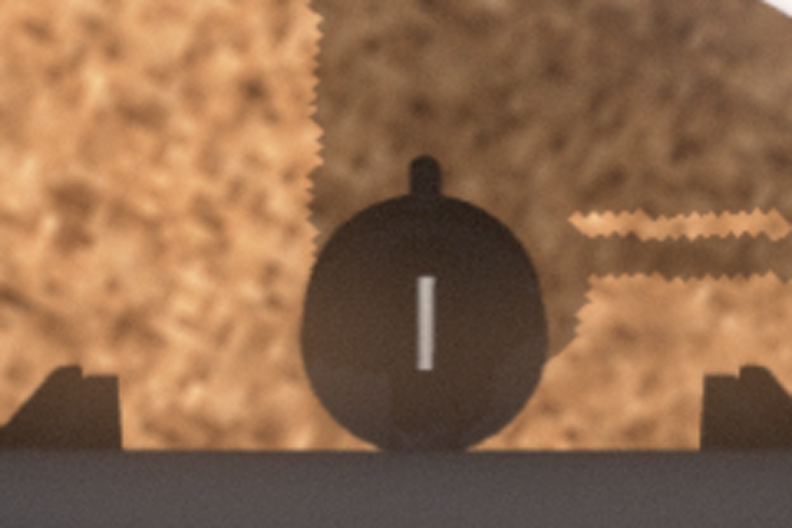

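The knob is aligned, with a vertical line at (425,320) and the nib at (425,158). It sits a few millimetres to +y of the finger middle, as the numbers say. I'll descend and grip.

```bash
J="python3 -m jog"; $J '[{"slide":[1.5,0.3,-0.2],"roll":0},{"slide":[3,0.3,-0.2],"roll":0},{"slide":[3.8,0.3,-0.2],"roll":0},{"slide":[3.8,0.3,-0.2],"roll":0},{"slide":[3.8,0.3,-0.2],"roll":0}]' 0; python3 -c "
from h import *
go([.4237,.278,.023],-0.825)
s=r.read_state();print(np.linalg.norm(s['joint_vel']))
im=r.camera('wrist')
cv2.imwrite('pics/w6c.png',cv2.resize(im[120:280,200:440,::-1],None,fx=3.3,fy=3.3,interpolation=cv2.INTER_CUBIC))
import pickle;pickle.dump(s,open('w6.pkl','wb'))"
```

```text
time: 9.93
ee_pos: [0.4236, 0.2773, 0.0236]
eef_rot: [0.281, 0.648, -0.284, 0.648]
ft_force: [-0.3, 0.3, 0.3]
width: 0.087
t 9.93 pos [0.4236 0.2773 0.0236] x [-0.0015 -0.0041 -1.    ] y [ 0.7334  0.6797 -0.0038] z [ 0.6797 -0.7334  0.002 ] psi -0.8234 w 0.087 F [-0.2833  0.2629  0.314 ] q7 0.127
SLIDE [ 0.06  0.06 -0.05] ROLL 0.09
0.02166963907794922
```

View pics/w6c.png

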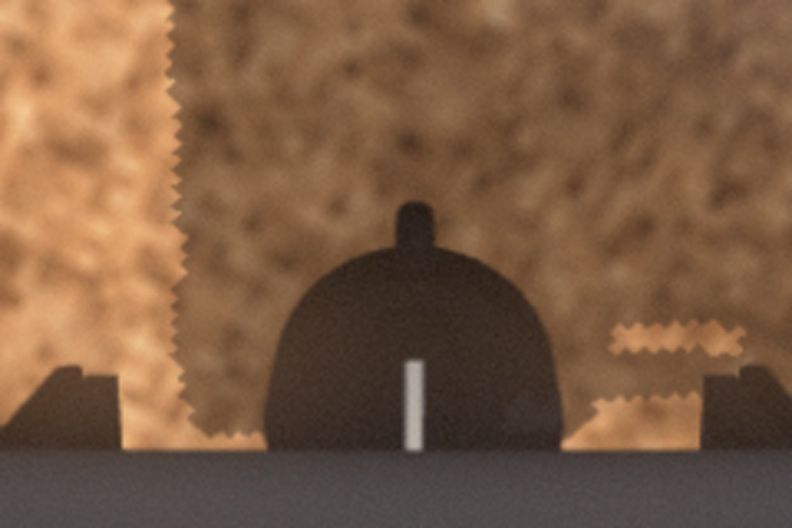

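```bash
python3 -c "
from h import *
import pickle;s=pickle.load(open('w6.pkl','rb'))
f=lambda u,v:(u/3.3+200-.35,v/3.3+120-.35)
R=Rn.from_quat(s['eef_rot']).as_matrix()
for p,z in [((415,203),.003),((415,203),.01),((415,245),.0),((415,245),.003),((413,362),.038)]:
  print(p,z,R.T@(onz('wrist',f(*p),z,s)-s['ee_pos'])*1000)
"; python3 -m jog '[{"slide":[0,0,0],"roll":0},{"slide":[0,0,0],"roll":0},{"slide":[0,0,0],"roll":0},{"slide":[0,0,0],"roll":0},{"slide":[0,0,0],"roll":0}]' 1 40; python3 -m jog '[{"slide":[0,0,0],"roll":0},{"slide":[0,0,0],"roll":0},{"slide":[0,0,0],"roll":0},{"slide":[0,0,0],"roll":0},{"slide":[0,0,0],"roll":0}]';python3 -m jog '[{"slide":[0,0,0],"roll":0},{"slide":[0,0,0],"roll":0},{"slide":[0,0,0],"roll":0},{"slide":[0,0,0],"roll":0},{"slide":[0,0,0],"roll":0}]';python3 -m jog '[{"slide":[0,0,0],"roll":0},{"slide":[0,0,0],"roll":0},{"slide":[0,0,0],"roll":0}]'
```

```text
(415, 203) 0.003 [ 20.5447   0.6058 -31.152 ]
(415, 203) 0.01 [ 13.542    0.5801 -32.5039]
(415, 245) 0.0 [ 23.5598   0.6239 -23.5138]
(415, 245) 0.003 [ 20.5584   0.6128 -24.2066]
(413, 362) 0.038 [-14.4243   0.2294 -16.0678]
time: 10.4
ee_pos: [0.4238, 0.2777, 0.0242]
eef_rot: [0.282, 0.648, -0.284, 0.648]
ft_force: [0.1, 0.1, 0.2]
width: 0.0614
time: 10.82
ee_pos: [0.4239, 0.2777, 0.0242]
eef_rot: [0.282, 0.648, -0.284, 0.648]
ft_force: [-0.2, 0.1, 0.2]
width: 0.0286
time: 11.23
ee_pos: [0.4239, 0.2777, 0.0242]
eef_rot: [0.282, 0.648, -0.284, 0.648]
ft_force: [0.8, 0.4, 0.6]
width: 0.0114
time: 11.48
ee_pos: [0.4238, 0.2777, 0.0242]
eef_rot: [0.282, 0.648, -0.284, 0.648]
ft_force: [0.4, 0.4, 0.2]
width: 0.0112
```

```bash
python3 -m jog '[{"slide":[-2,0,0],"roll":0},{"slide":[-5,0,0],"roll":0},{"slide":[-8,0,0],"roll":-6},{"slide":[-11,0,0],"roll":-12},{"slide":[-13,0,0],"roll":-18}]'; python3 -c "
from h import *
s=r.read_state()
im=r.camera('wrist')
cv2.imwrite('pics/w7c.png',cv2.resize(im[120:280,200:440,::-1],None,fx=3.3,fy=3.3,interpolation=cv2.INTER_CUBIC))
go([.4594,.033,.16],0.067)"
```

```text
time: 11.9
ee_pos: [0.4245, 0.2785, 0.157]
eef_rot: [0.176, 0.684, -0.177, 0.685]
ft_force: [0.3, -0.2, -0.7]
width: 0.0116
t 11.95 pos [0.4258 0.2795 0.1602] x [ 0.0047  0.0014 -1.    ] y [0.476  0.8795 0.0034] z [ 0.8795 -0.476   0.0035] psi -0.4961 w 0.0112 F [2.0203 0.8428 2.8498] q7 0.419
SLIDE [ -0.   -20.08  14.69] ROLL -32.26
```

View pics/w7c.png

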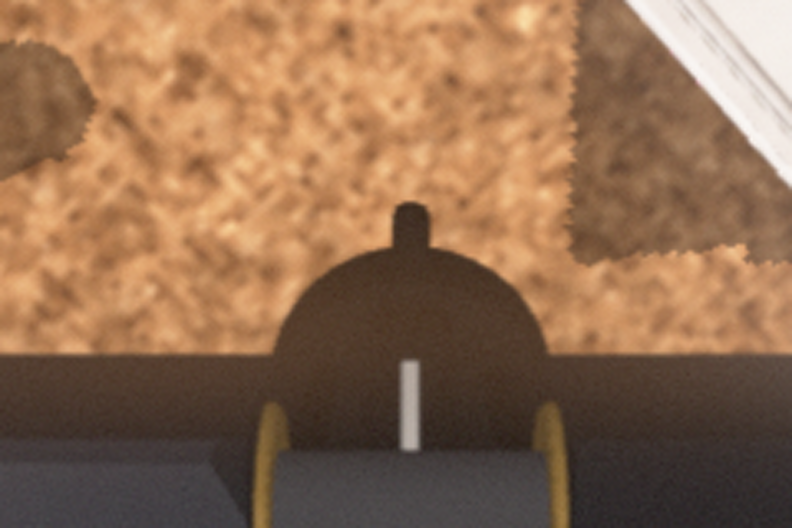

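The knob is held straight, with the nib at (411,203), the line vertical and no slip. I'll carry it over the spindle.

```bash
python3 -m jog '[{"slide":[0,-3.2,2.4],"roll":-7},{"slide":[0,-6.4,4.8],"roll":-14},{"slide":[0,-9.6,7.2],"roll":-21},{"slide":[0,-12.8,9.6],"roll":-28},{"slide":[0,-16,12],"roll":-32.3}]'; python3 -c "
from h import *
go([.4594,.033,.15],0.067)"
```

```text
time: 12.37
ee_pos: [0.4533, 0.093, 0.1599]
eef_rot: [-0.02, 0.705, 0.021, 0.708]
ft_force: [1.7, 0.2, -0.1]
width: 0.0116
t 12.37 pos [0.4533 0.093  0.1599] x [ 0.0047  0.0015 -1.    ] y [-0.0575  0.9983  0.0012] z [0.9983 0.0575 0.0048] psi 0.0575 w 0.0116 F [ 1.667   0.2029 -0.0598] q7 1.331
SLIDE [ 0.98 -6.02  0.26] ROLL -0.54
```

```bash
python3 -m jog '[{"slide":[0,-3,0.1],"roll":-0.5},{"slide":[0.5,-6,0.3],"roll":-0.5},{"slide":[1,-6,0.3],"roll":-0.5},{"slide":[1,-6,0.3],"roll":-0.5},{"slide":[1,-6,0.3],"roll":-0.5}]'; python3 -c "
from h import *
go([.4594,.033,.115],0.067)"
```

```text
time: 12.78
ee_pos: [0.4594, 0.0338, 0.1495]
eef_rot: [-0.023, 0.705, 0.024, 0.708]
ft_force: [-0.0, -0.5, -0.5]
width: 0.0113
t 12.78 pos [0.4594 0.0338 0.1495] x [ 0.0038  0.0015 -1.    ] y [-0.066   0.9978  0.0013] z [0.9978 0.066  0.0039] psi 0.0661 w 0.0113 F [-0.0206 -0.4879 -0.529 ] q7 1.472
SLIDE [ 3.45 -0.09 -0.02] ROLL -0.05
```

```bash
python3 -m jog '[{"slide":[1.5,-0.1,0],"roll":0},{"slide":[3,-0.1,0],"roll":0},{"slide":[3.4,-0.1,0],"roll":0},{"slide":[3.4,-0.1,0],"roll":0},{"slide":[3.4,-0.1,0],"roll":0}]'; python3 -c "
from h import *
go([.4594,.033,.105],0.067)
import pickle
s=r.read_state();pickle.dump(s,open('w8.pkl','wb'))
im=r.camera('wrist')
cv2.imwrite('pics/w8c.png',cv2.resize(im[80:280,200:440,::-1],None,fx=3,fy=3,interpolation=cv2.INTER_CUBIC))
im=r.camera('side');cv2.imwrite('pics/s8.png',cv2.resize(im[150:290,230:400,::-1],None,fx=4,fy=4,interpolation=cv2.INTER_CUBIC))"
```

```text
time: 13.2
ee_pos: [0.4598, 0.0336, 0.1159]
eef_rot: [-0.023, 0.705, 0.024, 0.708]
ft_force: [0.1, -0.4, -0.7]
width: 0.0116
t 13.2 pos [0.4598 0.0336 0.1159] x [ 0.0039  0.0015 -1.    ] y [-0.0671  0.9977  0.0013] z [0.9977 0.0671 0.004 ] psi 0.0671 w 0.0116 F [ 0.1127 -0.3553 -0.6504] q7 1.489
SLIDE [ 1.09 -0.06 -0.04] ROLL 0.01
```

View pics/w8c.png

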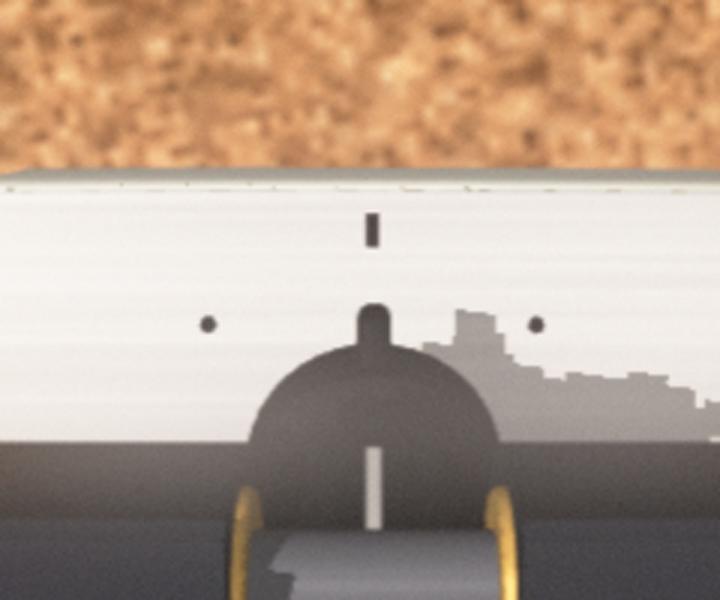

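View pics/s8.png

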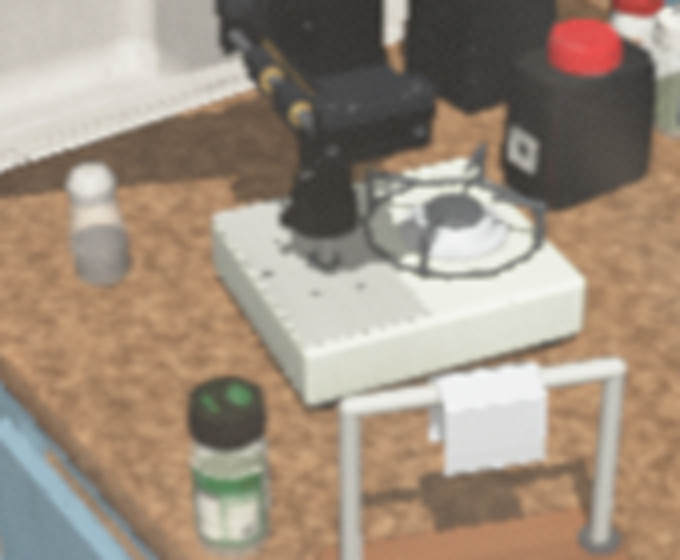

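```bash
python3 -c "
from h import *
import pickle;s=pickle.load(open('w8.pkl','rb'))
f=lambda u,v:(u/3+200-.33,v/3+80-.33)
R=Rn.from_quat(s['eef_rot']).as_matrix()
zb=s['ee_pos'][2]-.0242
for n,p,z in [('off',(372.5,230),.06),('s1',(208,324),.06),('s2',(536,324),.06),('nib',(374,304),zb+.003),('nibB',(374,304),zb+.01),('skirt',(374,345),zb)]:
  print(n,R.T@(onz('wrist',f(*p),z,s)-s['ee_pos'])*1000,onz('wrist',f(*p),z,s))
"
```

```text
off [ 55.7867  -0.3294 -40.2338] [0.4199 0.0307 0.06  ]
s1 [ 55.8219 -35.2889 -20.2868] [ 0.4421 -0.0029  0.06  ]
s2 [ 55.9097  34.4204 -20.2806] [0.4374 0.0667 0.06  ]
nib [ 21.076   -0.0239 -31.2713] [0.4286 0.0315 0.0947]
nibB [ 14.0706  -0.0259 -32.6178] [0.4273 0.0314 0.1017]
skirt [ 24.1085  -0.021  -23.0871] [0.4368 0.0321 0.0917]
```

Off mark, nib and screws line up to within 0.5 mm. I'll push the knob on in steps.

```bash
python3 -m jog '[{"slide":[0.4,0,0],"roll":0},{"slide":[0.7,0,0],"roll":0},{"slide":[0.9,0,0],"roll":0},{"slide":[1.1,0,0],"roll":0}]';python3 -m jog '[{"slide":[0.3,0,0],"roll":0},{"slide":[0.5,0,0],"roll":0},{"slide":[0.5,0,0],"roll":0}]'; python3 -c "
from h import *
go([.4594,.033,.0932],0.067)"
```

```text
time: 13.63
ee_pos: [0.4602, 0.0333, 0.1052]
eef_rot: [-0.023, 0.705, 0.024, 0.709]
ft_force: [-0.1, -0.5, -1.3]
width: 0.0116
time: 13.88
ee_pos: [0.4599, 0.0333, 0.0996]
eef_rot: [-0.023, 0.705, 0.024, 0.708]
ft_force: [-0.4, -0.6, -0.4]
width: 0.0115
t 13.88 pos [0.4599 0.0333 0.0996] x [ 0.0042  0.0016 -1.    ] y [-0.0665  0.9978  0.0013] z [0.9978 0.0665 0.0043] psi 0.0666 w 0.0115 F [-0.4336 -0.6103 -0.4017] q7 1.498
SLIDE [ 0.64 -0.02 -0.05] ROLL -0.03
```

```bash
python3 -m jog '[{"slide":[0.3,0,0],"roll":0},{"slide":[0.6,0,0],"roll":0},{"slide":[0.7,0,0],"roll":0},{"slide":[0.7,0,0],"roll":0},{"slide":[0.7,0,0],"roll":0}]';python3 -m jog '[{"slide":[0,0,0],"roll":0},{"slide":[0,0,0],"roll":0},{"slide":[0,0,0],"roll":0},{"slide":[0,0,0],"roll":0}]'
```

```text
time: 14.3
ee_pos: [0.4599, 0.0333, 0.0927]
eef_rot: [-0.023, 0.705, 0.024, 0.708]
ft_force: [-0.5, 0.1, 1.9]
width: 0.0115
time: 14.63
ee_pos: [0.46, 0.0333, 0.0928]
eef_rot: [-0.023, 0.705, 0.024, 0.708]
ft_force: [0.2, -0.7, 1.2]
width: 0.0114
```

The knob is seated, with contact right at the spring preload. Now I'll press in steps with a firmer grip.

```bash
python3 -m jog '[{"slide":[0.15,0,0],"roll":0},{"slide":[0.3,0,0],"roll":0},{"slide":[0.45,0,0],"roll":0},{"slide":[0.45,0,0],"roll":0},{"slide":[0.45,0,0],"roll":0}]' 1 55;python3 -m jog '[{"slide":[0.1,0,0],"roll":0},{"slide":[0.15,0,0],"roll":0},{"slide":[0.15,0,0],"roll":0},{"slide":[0.15,0,0],"roll":0}]'
```

```text
time: 15.05
ee_pos: [0.4601, 0.0333, 0.0884]
eef_rot: [-0.023, 0.705, 0.024, 0.708]
ft_force: [-1.6, -0.8, 6.4]
width: 0.0112
time: 15.38
ee_pos: [0.4601, 0.0333, 0.087]
eef_rot: [-0.023, 0.705, 0.024, 0.708]
ft_force: [-2.3, -0.7, 7.1]
width: 0.0111
```

```bash
python3 -m jog '[{"slide":[0.05,0,0],"roll":0},{"slide":[0.1,0,0],"roll":0},{"slide":[0.1,0,0],"roll":0},{"slide":[0.1,0,0],"roll":0}]';python3 -m jog '[{"slide":[0.05,0,0],"roll":0},{"slide":[0.05,0,0],"roll":0},{"slide":[0.05,0,0],"roll":0},{"slide":[0.05,0,0],"roll":0}]'
```

```text
time: 15.72
ee_pos: [0.4603, 0.0333, 0.0868]
eef_rot: [-0.023, 0.705, 0.024, 0.708]
ft_force: [-5.5, -1.0, 15.6]
width: 0.0113
time: 16.05
ee_pos: [0.4603, 0.0333, 0.0869]
eef_rot: [-0.023, 0.705, 0.024, 0.708]
ft_force: [-5.5, -1.5, 12.2]
width: 0.0112
```

```bash
python3 -m jog '[{"slide":[0,0,-0.03],"roll":0},{"slide":[0,0,-0.03],"roll":0},{"slide":[0,0,-0.03],"roll":0},{"slide":[0,0,-0.03],"roll":0}]'; python3 -c "
from h import *
go([.4594,.033,.0872],0.067)
import pickle
s=r.read_state();pickle.dump(s,open('w9.pkl','wb'))
im=r.camera('wrist')
cv2.imwrite('pics/w9c.png',cv2.resize(im[80:280,200:440,::-1],None,fx=3,fy=3,interpolation=cv2.INTER_CUBIC))
im=r.camera('side');cv2.imwrite('pics/s9.png',cv2.resize(im[150:310,230:420,::-1],None,fx=4,fy=3.7,interpolation=cv2.INTER_CUBIC))
s=r.read_state();print(s['ft_force'],s['ee_pos'])"
```

```text
time: 16.38
ee_pos: [0.4601, 0.0333, 0.0871]
eef_rot: [-0.022, 0.705, 0.024, 0.708]
ft_force: [-3.3, 0.5, 6.1]
width: 0.0114
t 16.38 pos [0.4601 0.0333 0.0871] x [ 0.0044  0.0027 -1.    ] y [-0.066   0.9978  0.0024] z [0.9978 0.066  0.0046] psi 0.0661 w 0.0114 F [-3.2992  0.501   6.1326] q7 1.507
SLIDE [-0.01 -0.03 -0.07] ROLL -0.05
[-3.1944 -0.5147  7.1893] [0.4601 0.0333 0.0872]
```

View pics/w9c.png

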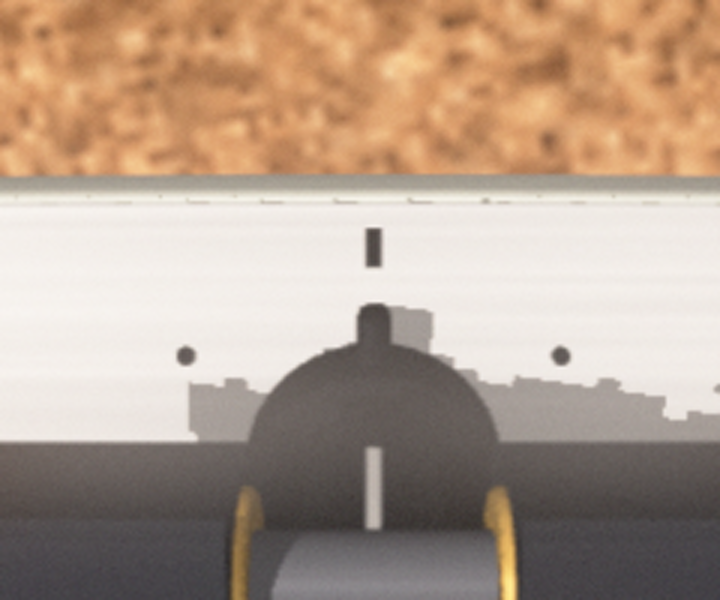

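View pics/s9.png

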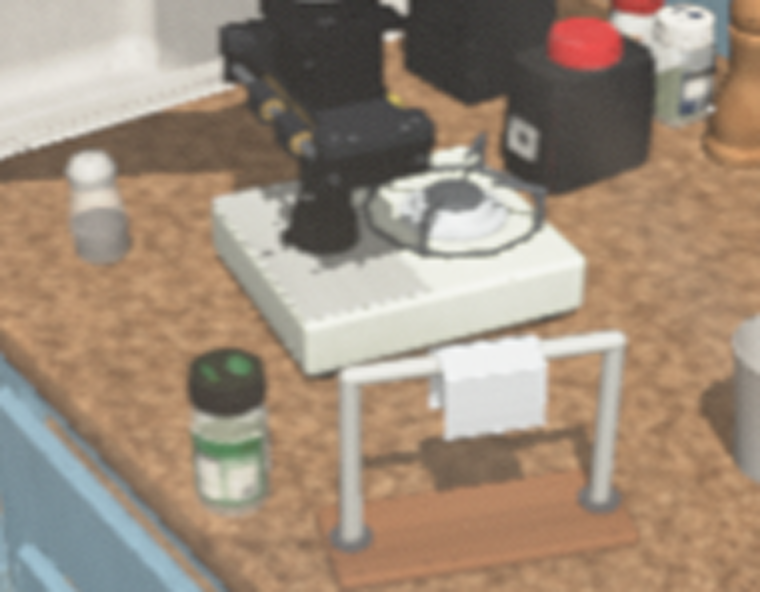

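The knob is pressed with the nib and off mark aligned, and the guard still hangs. The push relaxed a little because each call starts from the measured pose, so I'll push 1.5 mm past the stop.

```bash
python3 -m jog '[{"slide":[0.1,0,0],"roll":0},{"slide":[0.15,0,0],"roll":0},{"slide":[0.15,0,0],"roll":0},{"slide":[0.15,0,0],"roll":0},{"slide":[0.15,0,0],"roll":0}]'; python3 -c "
from h import *
im=r.camera('top');cv2.imwrite('pics/t9.png',im[:,:,::-1])
s=r.read_state();print(s['ft_force'],s['ee_pos'],s['width'],s['time'])"
```

```text
time: 16.9
ee_pos: [0.4604, 0.0333, 0.0867]
eef_rot: [-0.022, 0.705, 0.024, 0.708]
ft_force: [-7.9, -0.6, 19.2]
width: 0.0115
[-7.977  -1.3431 19.8079] [0.4604 0.0333 0.0867] 0.0115050448978018 16.95
```

View pics/t9.png

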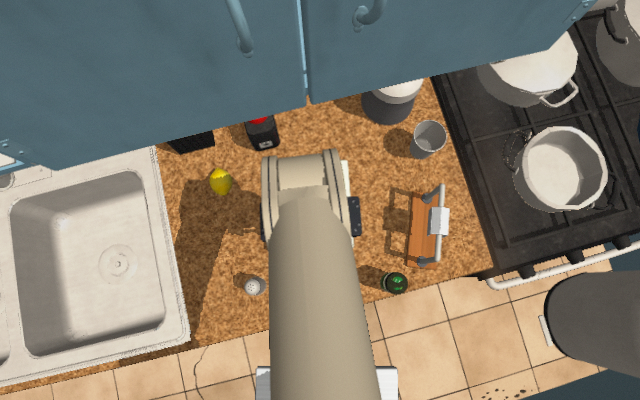

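The top view shows the guard on the bar at (438,222) and the bystanders in their original places. The push is about 20 N at the stop, so I'll hand in.

```bash
python3 -c "
from bench import r
print(r.close_job()); s=r.read_state();print(s['ft_force'],s['ee_pos'])"
```

```text
the job is handed in; nothing more can be done
None
the job is handed in; nothing more can be done
```

I hung the guard astride the towel rail's bar and let go of it. I then turned the loose knob to match the spindle, pushed it home and pressed it to its stop. The job was handed in at about 17 s with the knob still held down; the hand-in reported no verdict.

**Last checks before hand-in:**
- **Guard:** the side and top pictures show it hanging on the bar, well clear of the arm.
- **Knob fit:** it slid on with almost no force and met the spring's 2 N at the expected height. The wrist camera put the pointer within about 0.5 mm of the off mark just before insertion, and it looked in line after pressing.
- **Press:** the tool is 6 mm below the height where the knob seated, pushing with about 20 N. That is beyond the spring's 8 N, so the knob is on its stop, and the finger opening is steady with no sign of slipping.
- **Other things:** the salt shaker, herb jar, steel cup and lemon are where they started in the top picture.

**Off ideal:** a sideways force of about 8 N, growing with the push, remained at the end. The tool's tilt was only about 0.005 rad, so I left it.

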